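# Gauge the well depth of a square bud vase

## Task

Push the square cream vase fully home into the corner of the grey tray, flush against both aluminium fences. Take the red-knobbed depth gauge out of its wooden stand, lower it gently into the vase's well until the rod bottoms out, and let go so that it stands there by itself. Then take hold of its orange stop bar, slide it down the rod until it lies flat on the top of the vase, hold it there for a good second and let go, leaving the gauge standing like that, the vase still against both fences and the other pots where they were.

Things in the scene. Friction and masses are not known exactly. Their poses are not given: they have to be found in the camera images.
- tray: Fixed grey plate 210 x 210 x 8 mm on the table, with two aluminium fences 16 mm thick that rise 40 mm above the plate along its whole +x and +y edges. Origin: centre of its underside; x, y along its edges, z up. The inner fence faces lie at +89 mm in x and in y, the plate's top at z = 8 mm. The other two sides are open.
- tray_corner (a point): The inner corner of the tray where the two fence faces meet, on the plate's top surface. Axes as the tray's.
- vase: Loose cream stoneware square bud vase with teal and green leaves, 90 x 90 x 100 mm high, about 0.6 kg, standing on the tray away from the fences. Too wide to grip: it is pushed, best low down, at about 35 mm above the plate. Origin: centre of its underside; z up; its +x and +y faces (each at 45 mm) are the ones that go against the tray's +x and +y fences.
- vase_corner (a point): Lower corner of the vase between its +x and +y faces; coincides with tray_corner when the vase is home.
- well_mouth (a point): Centre of the mouth of the vase's round blind well, level with the flat top of the vase, 100 mm above its underside. The well is 24 mm in diameter, 85 mm deep, upright, with a 3 mm chamfer at the mouth.
- well_floor (a point): Centre of the floor of the well, 15 mm above the vase's underside.
- stand: Fixed wooden block 80 x 80 x 70 mm high with an upright blind hole (20 mm diameter, 60 mm deep) at its centre in which the gauge stands at the start. Origin: centre of its underside.
- gauge: Loose depth gauge, upright, about 0.3 kg in all, 152 mm long. A steel rod 16 mm in diameter with a red knob (22 mm in diameter, 24 mm high, from 128 to 152 mm above the tip) at its top. Origin: the lower tip of the rod; z along the rod towards the knob.
- stop: Orange stop bar of the gauge, 100 x 32 x 18 mm high (long along its x, gauge z up), that the rod passes through at its centre. It slides on the rod with stiff friction of about 4 N, which holds it wherever it is left, and cannot turn on it. Origin: centre of its underside, on the rod's axis. At the start the underside is 98 to 108 mm above the rod's tip; it can slide between 45 and 110 mm above the tip.
- jar: Bystander: loose dark brown lidded jar, 72 mm in diameter, 100 mm high, near the stand. Origin: centre of its underside.
- plate: Bystander: loose navy blue plate, 170 mm in diameter, lying flat. Origin: centre of its underside.
- cup: Bystander: loose white cup, 72 mm in diameter, 60 mm high. Origin: centre of its underside.
- bowl: Bystander: loose pale yellow bowl, 120 mm in diameter, 55 mm high. Origin: centre of its underside.
- mug: Bystander: loose terracotta mug, 76 mm in diameter, 85 mm high. Origin: centre of its underside.
- flask: Bystander: loose blue ceramic flask with a cork, 70 mm in diameter, 140 mm high. Origin: centre of its underside.
Mind the look-alikes: they are no part of the job. What is shaped like the vase but pink or yellow is not meant.

How it is judged:
By the outcome, as a careful person would: the job done as asked, in the order asked, and still so for the second after the job is handed in, with the robot touching nothing.
It also fails if it takes over 72 s, if anything falls off the work surface, if the arm or the gripper's body presses on something with over 40 N, if the wrist force passes 120 N, or if a joint passes its speed limit or range.

## Robot

A 6-joint arm with a two-finger parallel gripper is mounted at the origin on the work surface. World frame = base frame: x ahead of the robot, y to its left, z up, the work surface at z = 0. Lengths are in mm, angles in rad, forces in N, time in s.
With the tool pointing down it reaches from about 275 to 750 mm from the base axis. Payload 10.2 kg.
Tool frame: the origin (TCP) lies at the very end of the fingers, on their centre line; the grasp point (between the pads) lies 19 mm behind it (ctrl.tcp_to_grasp is the distance from the TCP to the grasp point, in mm); z points along the fingers, y is the direction in which the jaws open and shut (so a half turn about z gives the same grasp; the last joint's range is limited). The gripper opens to 85 mm and grips with 20 to 120 N. Pads are 22 mm wide; open, the fingers measure 114 mm over their backs; the gripper's body (76 mm by 85 mm) begins 54 mm behind the grasp point. The pads swing forward as they close: fully open they stand 13 mm farther back than shut.
Start: joints at [1.017, 0.313, 1.498, -0, 1.331, -0.223], TCP at [170.533, 496.538, 231.294] pointing down, gripper open.
Joint ranges: [-2.94, 2.94], [-0.97, 2.17], [0.19, 2.56], [-1.23, 4.37], [0.02, 3.11], [-2.88, 2.88]. Speed limits (rad/s): [2.39, 2.39, 3.01, 3.14, 3.14, 3.14].

## Interface

Orientations are given as a unit quaternion [w, x, y, z].
In Python, from rig import ctrl, cams, job gives the robot as it stands. The module is installed in compiled form; this text tells all that it offers.
- The arm moves only by the tool drive_tool, never from a script. Its arguments are lists of equal length, an entry for each row: "gripper": the opening, from 0 (shut) to 1 (fully open); "dp": the shift along the tool's x, y, z normalised to -1 to 1, where 1 is 0.2 m, a list of three; "twist": the turn about the tool's z normalised to -1 to 1, where 1 is 90 degrees. In form: {"gripper": [gripper, ...], "dp": [[tx, ty, tz], ...], "twist": [twist, ...]}. A call has 1 to 20 rows; each row is the pose to reach, as a shift and turn from the pose commanded when the call began, along the tool's axes at that moment; what a row does not reach only later rows make up. A row lasts 1/10 s, in which the tool goes at most 50 mm and 8.59 degrees, less where a joint would pass 70% of its speed; a pose out of reach is approached as far as the arm can. A call with a number of a shift or a turn outside -1 to 1 is refused whole. A call with a gripper value outside its range is refused whole. The fingers move at their own pace and stop on an object; "newtons" is the grip in N (left out, the last holds). Time passes only in rows, so rows that repeat a pose let the fingers close. It gives the time, the measured TCP pose, the force and the opening at its end, in the units of the state.
- ctrl.sense(): the state, without advancing time (a new reading comes with each control period).
- cams.capture(name): name is "side" or "top" or "wrist"; returns a dict with "pixels" (480x640x3 uint8, red, green, blue), "camera_matrix" (3x3 intrinsics, pixels), "xyz" and "orientation" of the camera in the world; the wrist camera has in their place "hand_eye" (4x4, takes a point from camera to tool coordinates, whose origin is the TCP and whose axes are the flange's). Camera axes: x right, y down, z forward; pixel columns grow to the right and rows downward; lengths in mm; the calibration is good to about 2 mm. A picture is of the moment at which its call begins: read the wrist's pose just before it. There is no depth.
- job.finish_job(): hands the job in, once; it reports no verdict.
The state is a dict: "time_s": time; "joints": joint angles; "dq": joint speeds; "tau": joint torques, N m; "eef_pos": TCP position; "ee_rot": TCP orientation; "force": force on the tool from outside, world axes, zero at the start; "wrist_torque": the same for the moment, N m; "grip_width": opening from 0.0 (shut) to 1.0 (fully open).
Only numpy, scipy, OpenCV 4.12 (cv2) and the standard library are available. Lean on these libraries where they do the work, as an engineer would, in place of code of your own. Each camera call takes 0.05 s, during which the arm holds its last target.

## Working session

There is one attempt and no reset: what is moved stays moved. The work goes in short steps, Python scripts to look and compute and a tool call to move; the robot and the scene stay as the last step left them, time stands still between calls to the robot, and variables do not carry over. Pictures are saved under pics/ and viewed, and the job is handed in when it is done.

Besides the shell and the picture viewer there is one more tool, called as name(argument=value, ...) on one line, values as JSON. drive_tool: Moves the arm, as the interface text tells. Scaled input: -1 to 1 covers 0.2 m each way for a shift and 90 degrees each way for a turn. Its arguments: {"type":"object","properties":{"gripper":{"type":"array","items":{"type":"number"}},"dp":{"type":"array","items":{"type":"array","items":{"type":"number"}}},"twist":{"type":"array","items":{"type":"number"}},"newtons":{"type":"number"}},"required":["gripper","dp","twist"]}

```bash
ls; mkdir -p pics; python3 - <<'E'
from rig import ctrl,cams,job
import cv2,json
print(ctrl.sense(), ctrl.tcp_to_grasp)
for n in ["top","side","wrist"]:
    d=cams.capture(n); cv2.imwrite(f"pics/{n}0.png",d["pixels"][:,:,::-1])
    print(n,{k:(v.tolist() if hasattr(v,'tolist') else v) for k,v in d.items() if k!="pixels"})
E
```

```text
pics
{'time_s': 0.0, 'joints': array([ 1.01662347e+00,  3.13446414e-01,  1.49845536e+00, -1.42203983e-06,
        1.33098693e+00, -2.23374277e-01]), 'dq': array([-2.62015874e-04, -1.19259026e-03, -1.01012144e-03,  3.18026419e-04,
        3.68450359e-04, -6.98232341e-05]), 'tau': array([ 5.32523918e-04, -4.12267363e+01, -2.59752470e+01, -1.27635622e-04,
        3.96000920e-03, -2.39288227e-05]), 'eef_pos': array([170.37749347, 496.30909691, 230.73002803]), 'ee_rot': array([-2.44997768e-04,  1.64645984e-01,  9.86352513e-01, -5.99928796e-04]), 'force': array([ 0.07785292, -0.68047039,  0.23895981]), 'wrist_torque': array([ 0.03200121, -0.04983733, -0.02736654]), 'grip_width': 1.0014649421116568} 18.700000000000003
top {'camera_matrix': [[446.1348563998803, 0.0, 319.01349910107785], [0.0, 446.1348563998803, 245.8610032331874], [0.0, 0.0, 1.0]], 'xyz': [348.06553444461207, -14.230539336330231, 975.4535556524837], 'orientation': [0.06251011299081254, -0.702868937943483, 0.7067717538884897, -0.05041259518676247]}
side {'camera_matrix': [[475.09319157391604, 0.0, 320.7167840851741], [0.0, 475.09319157391604, 248.51377734530658], [0.0, 0.0, 1.0]], 'xyz': [64.81750777170316, -873.5671832882878, 780.562865241737], 'orientation': [-0.4546650622956118, 0.8593724336445565, -0.20503972043883215, 0.11277151440822786]}
wrist {'camera_matrix': [[407.22172328638965, 0.0, 323.35793132001334], [0.0, 407.22172328638965, 247.86619394767948], [0.0, 0.0, 1.0]], 'hand_eye': [[0.00012579684500503018, -0.9586631553935191, -0.28454338626313425, 71.13480626658192], [0.9999998887593461, -8.755161046265614e-06, 0.0004715979629271803, -0.5495693331507567], [-0.0004545948143883126, -0.28454341393587823, 0.9586630476498332, -143.0628382392219], [0.0, 0.0, 0.0, 1.0]]}
```

View pics/top0.png

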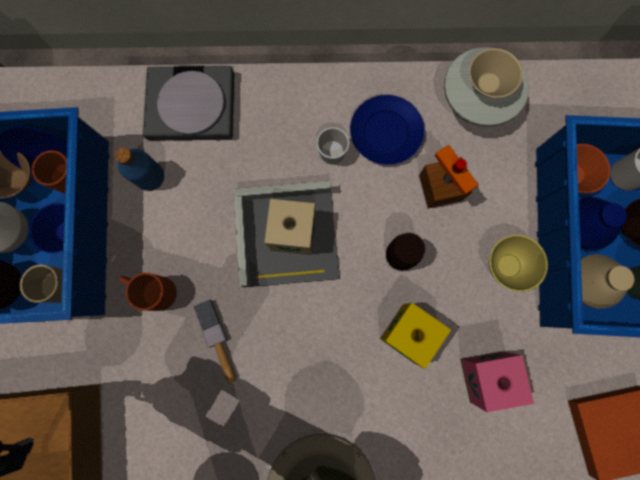

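View pics/side0.png

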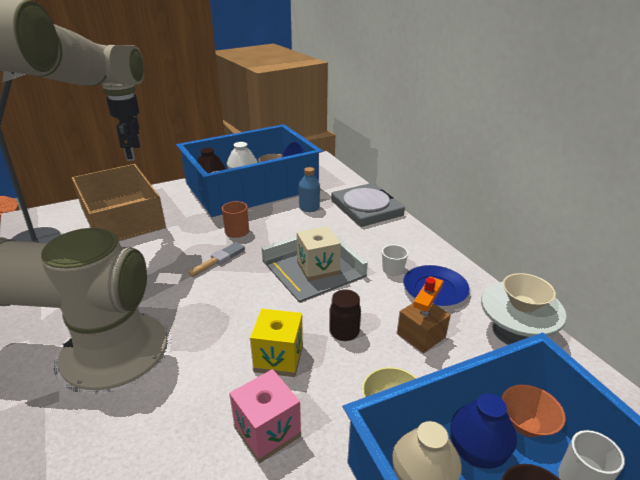

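View pics/wrist0.png

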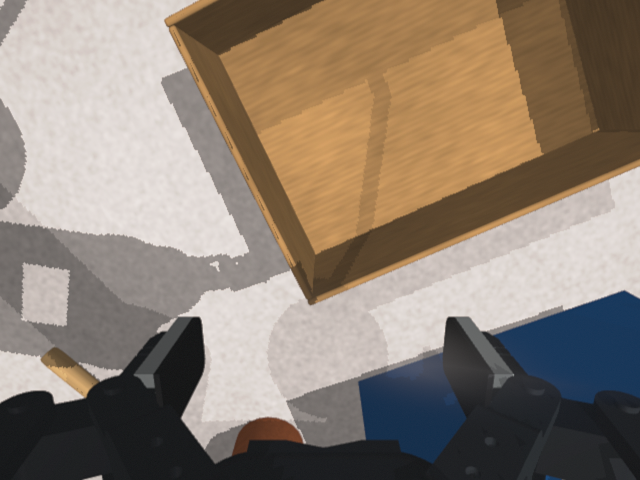

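```bash
cat > h.py <<'E'
import numpy as np,cv2
from scipy.spatial.transform import Rotation as R
def rot(q): return R.from_quat([q[1],q[2],q[3],q[0]]).as_matrix()
def cam(d,s=None):
    K=np.array(d["camera_matrix"])
    if "hand_eye" in d:
        T=np.eye(4);T[:3,:3]=rot(s["ee_rot"]);T[:3,3]=s["eef_pos"]
        T=T@np.array(d["hand_eye"]); return K,T[:3,:3],T[:3,3]
    return K,rot(d["orientation"]),np.array(d["xyz"])
def bp(c,uv,z):
    K,Rm,t=c; r=Rm@np.linalg.solve(K,[uv[0],uv[1],1]); return t+r*(z-t[2])/r[2]
def pj(c,P):
    K,Rm,t=c; p=K@(Rm.T@(np.asarray(P,float)-t)); return p[:2]/p[2]
def cap(name,fn,crop=None,f=1):
    from rig import ctrl,cams
    s=ctrl.sense(); d=cams.capture(name); im=np.ascontiguousarray(d["pixels"][:,:,::-1])
    cv2.imwrite(fn,im)
    return im,cam(d,s),s
E
python3 - <<'E'
import cv2
from h import *
for n,src,(x0,y0,w,h),f in [("a","top0",(220,165,140,135),5.5/1.25),("b","top0",(400,120,110,110),5),("c","side0",(250,215,130,95),6),("d","side0",(380,260,90,100),6)]:
    im=cv2.imread(f"pics/{src}.png")[y0:y0+h,x0:x0+w]
    cv2.imwrite(f"pics/crop_{n}.png",cv2.resize(im,None,fx=f,fy=f,interpolation=cv2.INTER_CUBIC)); 
E
```

```text
(no output)
```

View pics/crop_a.png

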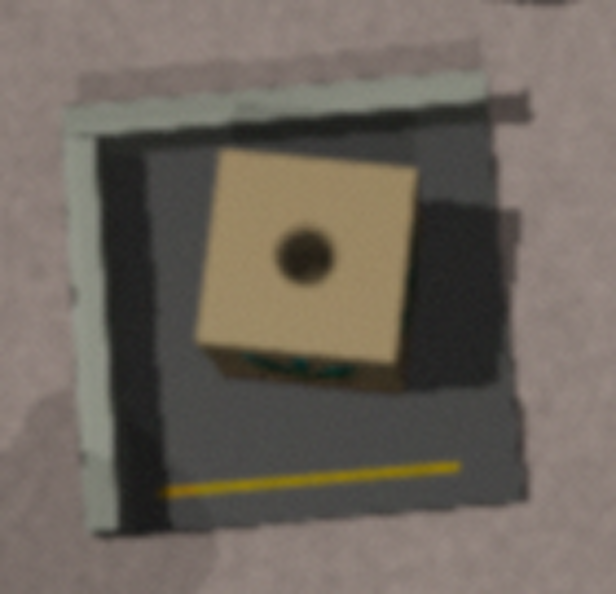

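View pics/crop_b.png

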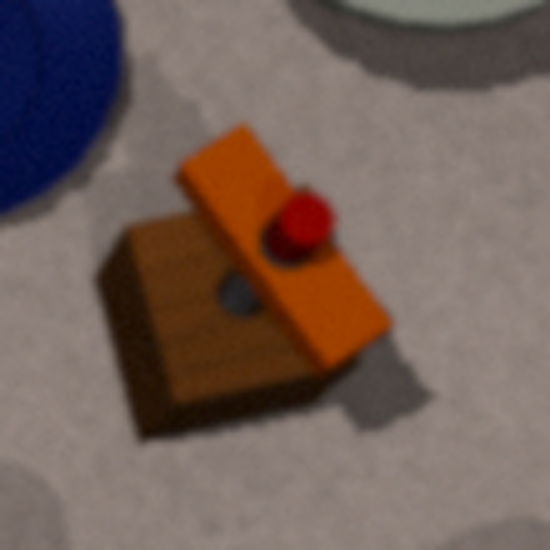

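```bash
python3 - <<'E'
from h import *
K=np.array([[446.1348563998803,0,319.01349910107785],[0,446.1348563998803,245.8610032331874],[0,0,1]])
c=(K,rot([0.06251011299081254,-0.702868937943483,0.7067717538884897,-0.05041259518676247]),np.array([348.06553444461207,-14.230539336330231,975.4535556524837]))
f=lambda p,z,o=(220,165),k=4.4:bp(c,(o[0]+p[0]/k,o[1]+p[1]/k),z).round(1)
print("fence outer corner,right,bottom,inner")
for p in [(65,108),(485,73),(95,533),(98,138)]: print(f(p,48))
print("plate corner lower right",f((527,500),8),f((460,467),8),f((160,493),8))
print("vase top"); 
for p in [(218,150),(418,168),(398,360),(197,342),(305,255)]: print(f(p,108))
g=lambda p,z:f(p,z,(400,120),5)
print("stand",g((133,228),70),g((175,402),70))
print("hole",g((240,293),70))
print("stop");
for p in [(243,125),(390,325),(325,370),(179,178)]: print(g(p,131))
print("knob",g((307,220),162))
im=cv2.imread("pics/top0.png")
for P,n in [((0,0,0),'o')]: print(pj(c,P))
for nm,uv,z in [("jar",(407,250),100),("bowl",(518,263),55),("cup",(333,141),60),("plate",(388,130),20),("yellow",(418,335),100),("pink",(503,383),100),("mug",(152,290),85)]: print(nm,bp(c,uv,z).round(0))
E
```

```text
fence outer corner,right,bottom,inner
[622.  182.6  48. ]
[637.8 -23.4  48. ]
[413.9 163.   48. ]
[606.7 166.   48. ]
plate corner lower right [431.8 -42.7   8. ] [448.3  -9.8   8. ] [436.3 138.8   8. ]
vase top
[583.8  99.3 108. ]
[574.5   8.  108. ]
[486.2  17.2 108. ]
[495.  107.6 108. ]
[534.5  59.2 108. ]
stand [ 663.9 -226.5   70. ] [ 588.3 -240.7   70. ]
hole [ 635.1 -270.    70. ]
stop
[ 684.7 -257.4  131. ]
[ 602.2 -310.3  131. ]
[ 584.4 -284.1  131. ]
[ 663.  -231.2  131. ]
knob [ 634.3 -270.7  162. ]
[321.11500621 491.09696854]
jar [ 480. -174.  100.]
bowl [ 458. -409.   55.]
cup [725. -30.  60.]
plate [ 766. -155.   20.]
yellow [ 315. -189.  100.]
pink [ 226. -345.  100.]
mug [404. 336.  85.]
```

```bash
cat >> h.py <<'E'
TR=np.array([526.3,69.0]); TYAW=np.radians(4.9)
def t2w(x,y):
    c,s=np.cos(TYAW),np.sin(TYAW); return TR+np.array([c*x-s*y,s*x+c*y])
def w2t(p):
    c,s=np.cos(TYAW),np.sin(TYAW); d=np.asarray(p[:2])-TR; return np.array([c*d[0]+s*d[1],-s*d[0]+c*d[1]])
def plan(target,yang=None):
    from rig import ctrl
    s=ctrl.sense(); M=rot(s["ee_rot"]); d=M.T@(np.asarray(target,float)-s["eef_pos"])
    a=np.degrees(np.arctan2(M[1,1],M[0,1]))
    tw=0 if yang is None else -((yang-a+180)%360-180)/90
    print("t",round(s["time_s"],2),"pos",s["eef_pos"].round(1),"tooly",round(a,2),"F",s["force"].round(1),"w",round(s["grip_width"],3))
    print("dp",(d/200).round(4),"twist",round(tw,4))
E
python3 -c "
from h import *
plan([*t2w(-72,-11),150],94.9); print(t2w(-72,-11))"
```

```text
t 0.15 pos [170.4 496.4 230.9] tooly 71.05 F [-0.1  0.5  0.6] w 1.006
dp [-2.07   -1.6386  0.4054] twist -0.265
[455.50272483  51.89018328]
```

drive_tool(gripper=[0.5,0.5,0.5,0.5,0.5,0.5,0.5], dp=[[-0.1,-0.08,0],[-0.3,-0.25,0],[-0.5,-0.4,0],[-0.7,-0.57,0],[-0.9,-0.7,0],[-1,-0.8,0],[-1,-0.8,0]], twist=[0,0,0,0,0,0,0])

```text
time_s: 0.85
eef_pos: [309.1, 277.8, 231.3]
ee_rot: [0.0, 0.167, 0.986, -0.0]
force: [0.1, 0.7, -0.3]
grip_width: 0.498
```

drive_tool(gripper=[0.5,0.5,0.5,0.5,0.5,0.5,0.5,0.5], dp=[[-0.1,-0.08,0],[-0.3,-0.25,0.05],[-0.5,-0.4,0.1],[-0.7,-0.57,0.2],[-0.9,-0.7,0.3],[-1,-0.8,0.4],[-1,-0.8,0.4],[-1,-0.8,0.4]], twist=[-0.05,-0.1,-0.15,-0.2,-0.265,-0.265,-0.265,-0.265])

```text
time_s: 1.65
eef_pos: [444.7, 64.3, 150.9]
ee_rot: [-0.001, -0.042, 0.999, 0.0]
force: [-0.1, -0.5, 0.8]
grip_width: 0.503
```

```bash
python3 -c "
from h import *
plan([*t2w(-72,-11),110],94.9)
cap('wrist','pics/w1.png');cap('top','pics/t1.png')"
```

```text
t 1.65 pos [444.7  64.3 150.9] tooly 94.84 F [-0.1 -0.5  0.8] w 0.503
dp [-0.0489 -0.0664  0.2042] twist -0.0007
```

View pics/w1.png

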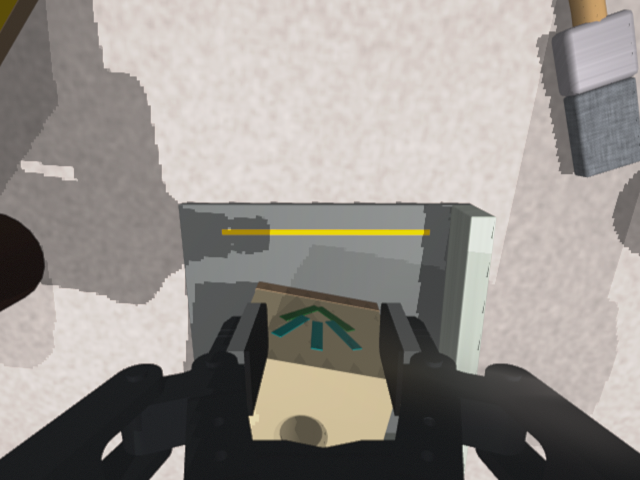

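drive_tool(gripper=[0.5,0.5,0.5,0.5,0.5,0.5,0.5,0.5], dp=[[-0.03,-0.066,0.1],[-0.03,-0.066,0.25],[-0.03,-0.066,0.4],[-0.03,-0.066,0.48],[-0.03,-0.066,0.52],[-0.03,-0.066,0.53],[-0.03,-0.066,0.53],[-0.03,-0.066,0.53]], twist=[0,0,0,0,0,0,0,0])

```text
time_s: 2.55
eef_pos: [452.6, 51.5, 46.2]
ee_rot: [0.001, -0.043, 0.999, -0.0]
force: [-0.2, -0.9, 0.1]
grip_width: 0.503
```

```bash
python3 -c "
from h import *
plan([*t2w(-54,-11),46],94.9)
im,c,s=cap('side','pics/s2.png'); cv2.imwrite('pics/s2c.png',cv2.resize(im[200:310,230:390],None,fx=5,fy=5,interpolation=2))"
```

```text
t 2.55 pos [452.6  51.5  46.2] tooly 94.92 F [-0.2 -0.9  0.1] w 0.503
dp [-0.1048  0.0006  0.0014] twist 0.0002
```

View pics/s2c.png

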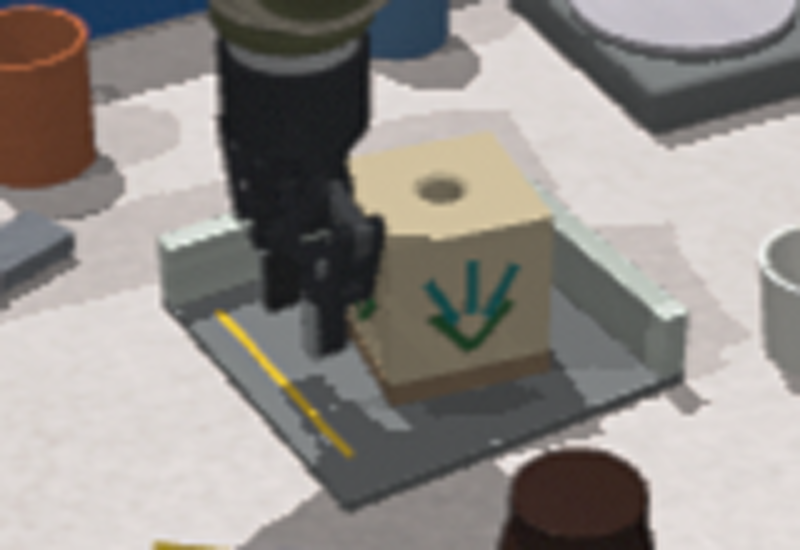

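drive_tool(gripper=[0.5,0.5,0.5,0.5,0.5,0.5,0.5,0.5,0.5,0.5,0.5,0.5,0.5,0.5,0.5,0.5,0.5,0.5,0.5,0.5], dp=[[-0.015,0,0],[-0.03,0,0],[-0.045,0,0],[-0.06,0,0],[-0.075,0,0],[-0.09,0,0],[-0.105,0,0],[-0.12,0,0],[-0.135,0,0],[-0.15,0,0],[-0.165,0,0],[-0.18,0,0],[-0.195,0,0],[-0.21,0,0],[-0.225,0,0],[-0.24,0,0],[-0.25,0,0],[-0.26,0,0],[-0.27,0,0],[-0.28,0,0]], twist=[0,0,0,0,0,0,0,0,0,0,0,0,0,0,0,0,0,0,0,0])

```text
time_s: 4.6
eef_pos: [507.9, 56.1, 45.3]
ee_rot: [-0.0, -0.043, 0.999, -0.0]
force: [-5.4, -2.4, 2.3]
grip_width: 0.502
```

```bash
python3 -c "
from h import *
plan([*t2w(-12,-11),46],94.9)
im,c,s=cap('top','pics/t3.png'); cv2.imwrite('pics/t3c.png',cv2.resize(im[165:300,220:360],None,fx=4.4,fy=4.4,interpolation=2))
im,c,s=cap('wrist','pics/w3.png')"
```

```text
t 4.6 pos [507.9  56.1  45.3] tooly 94.9 F [-5.4 -2.4  2.3] w 0.502
dp [-0.0371  0.0014 -0.0034] twist -0.0
```

View pics/t3c.png

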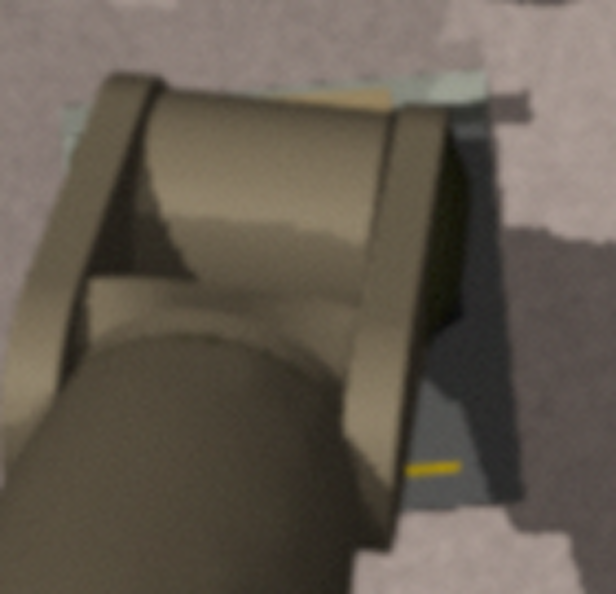

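View pics/w3.png

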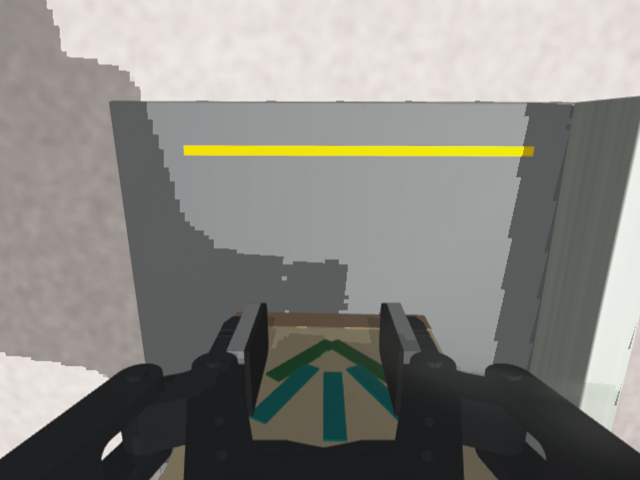

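drive_tool(gripper=[0.5,0.5,0.5,0.5,0.5,0.5,0.5,0.5], dp=[[-0.005,0,0],[-0.01,0,0],[-0.015,0,0],[-0.02,0,0],[-0.025,0,0],[-0.03,0,0],[-0.035,0,0],[-0.035,0,0]], twist=[0,0,0,0,0,0,0,0])

```text
time_s: 5.5
eef_pos: [514.7, 56.8, 45.4]
ee_rot: [-0.0, -0.043, 0.999, 0.0]
force: [-4.2, -0.6, 3.4]
grip_width: 0.499
```

drive_tool(gripper=[0.5,0.5,0.5,0.5], dp=[[-0.005,0,0],[-0.01,0,0],[-0.015,0,0],[-0.015,0,0]], twist=[0,0,0,0])

```text
time_s: 5.9
eef_pos: [515.7, 57.0, 45.4]
ee_rot: [-0.003, -0.043, 0.999, 0.0]
force: [-18.9, -1.9, 15.0]
grip_width: 0.498
```

drive_tool(gripper=[0.5,0.5,0.5,0.5,0.5,0.5,0.5,0.5], dp=[[0.03,0,0],[0.1,0,0],[0.2,0,0],[0.2,0,-0.2],[0.2,0,-0.4],[0.2,0,-0.6],[0.2,0,-0.7],[0.2,0,-0.7]], twist=[0,0,0,0,0,0,0,0])

```text
time_s: 6.7
eef_pos: [479.6, 53.5, 188.1]
ee_rot: [0.004, -0.043, 0.999, -0.0]
force: [0.2, -0.3, -0.3]
grip_width: 0.503
```

```bash
python3 -c "
from h import *
plan([*t2w(44,-82),186],4.9)
im,c,s=cap('wrist','pics/w4.png');im,c,s=cap('top','pics/t4.png'); cv2.imwrite('pics/t4c.png',cv2.resize(im[165:300,220:360],None,fx=4.4,fy=4.4,interpolation=2))"
```

```text
t 6.7 pos [479.6  53.5 188.1] tooly 94.91 F [ 0.2 -0.3 -0.3] w 0.503
dp [-0.4593 -0.3528  0.0142] twist 1.0001
```

View pics/w4.png

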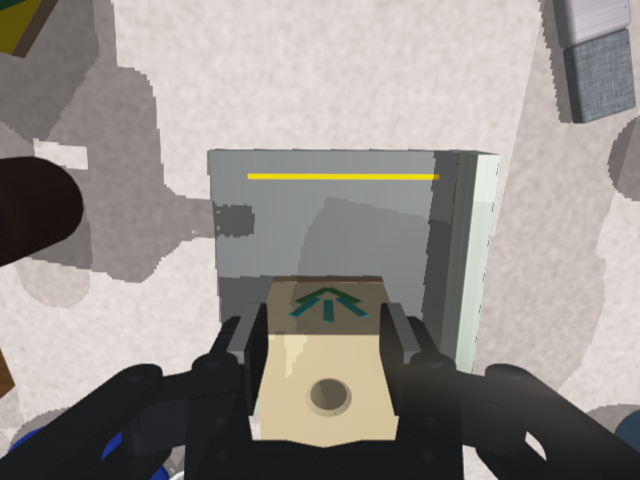

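View pics/t4c.png

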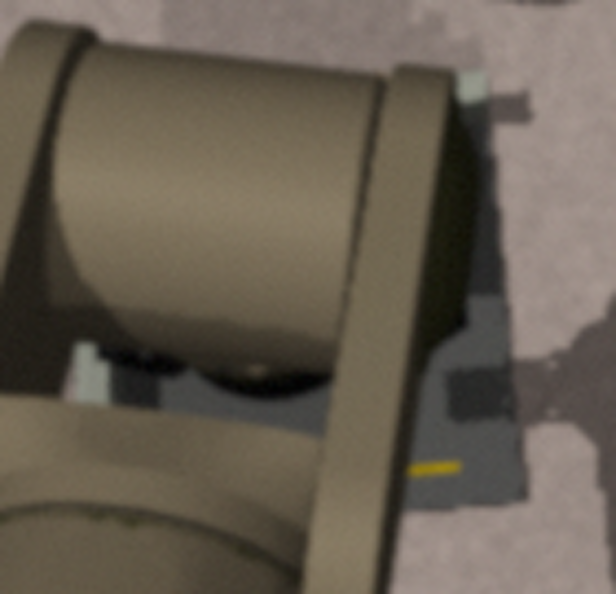

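drive_tool(gripper=[0.5,0.5,0.5,0.5,0.5,0.5,0.5,0.5,0.5,0.5,0.5,0.5], dp=[[-0.05,-0.05,0],[-0.1,-0.1,0],[-0.15,-0.15,0],[-0.2,-0.2,0],[-0.25,-0.25,0],[-0.3,-0.3,0],[-0.35,-0.35,0],[-0.4,-0.353,0],[-0.46,-0.353,0],[-0.46,-0.353,0.0],[-0.46,-0.353,0.0],[-0.46,-0.353,0]], twist=[0.09,0.18,0.27,0.36,0.45,0.54,0.63,0.72,0.81,0.9,1,1])

```text
time_s: 8.0
eef_pos: [575.3, -8.8, 183.5]
ee_rot: [-0.001, 0.677, 0.736, -0.001]
force: [-0.1, -0.8, 0.9]
grip_width: 0.498
```

```bash
python3 -c "
from h import *
plan([*t2w(44,-82),46],4.9)
im,c,s=cap('wrist','pics/w5.png')"
```

```text
t 8.0 pos [575.3  -8.8 183.5] tooly 4.8 F [-0.1 -0.8  0.9] w 0.498
dp [-0.0019  0.011   0.6873] twist -0.0011
```

View pics/w5.png

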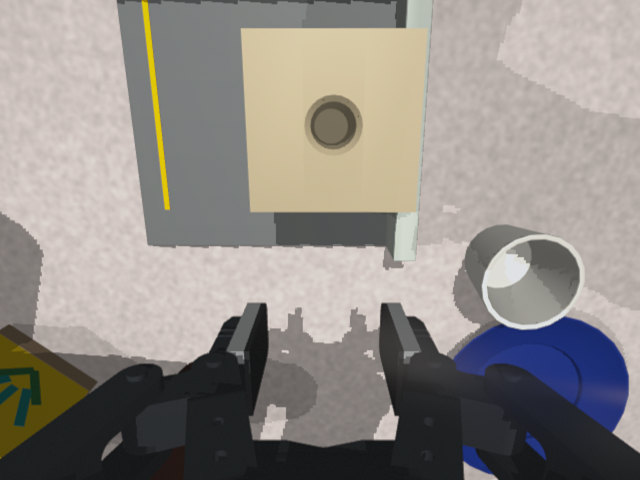

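```bash
python3 -c "
from h import *
from rig import ctrl,cams
s=ctrl.sense(); c=cam(cams.capture('wrist'),s)
for uv,z in [((250,212),108),((417,211),108),((333,125),108),((427,28),108),((242,28),108),((394,258),48),((416,262),48),((148,245),8)]: print(w2t(bp(c,uv,z)).round(1))
"
```

```text
[  2.8 -54.9]
[ 94. -54.]
[47.8 -9.2]
[92.8 35.8]
[ 3.3 35.6]
[  93.7 -100.4]
[ 109.7 -103.3]
[-100.2 -102.7]
```

drive_tool(gripper=[0.5,0.5,0.5,0.5,0.5,0.5,0.5,0.5,0.5,0.5], dp=[[0,0.02,0.1],[0,0.02,0.25],[0,0.02,0.4],[0,0.02,0.55],[0,0.02,0.63],[0,0.02,0.67],[0,0.02,0.69],[0,0.02,0.69],[0.02,0.02,0.69],[0.04,0.02,0.69]], twist=[0,0,0,0,0,0,0,0,0,0])

```text
time_s: 9.1
eef_pos: [579.3, -0.4, 48.1]
ee_rot: [0.001, 0.676, 0.737, 0.0]
force: [-0.5, 0.1, -0.6]
grip_width: 0.502
```

drive_tool(gripper=[0.5,0.5,0.5,0.5,0.5,0.5,0.5,0.5,0.5,0.5,0.5,0.5,0.5,0.5,0.5,0.5,0.5,0.5,0.5,0.5], dp=[[0.015,0,0],[0.03,0,0],[0.045,0,0],[0.06,0,0],[0.075,0,0],[0.09,0,0],[0.105,0,0],[0.12,0,0],[0.135,0,0],[0.15,0,0],[0.165,0,0],[0.18,0,0],[0.195,0,0],[0.21,0,0],[0.225,0,0],[0.24,0,0],[0.25,0,0],[0.26,0,0],[0.27,0,0],[0.275,0,0]], twist=[0,0,0,0,0,0,0,0,0,0,0,0,0,0,0,0,0,0,0,0])

```text
time_s: 11.1
eef_pos: [574.2, 54.4, 47.3]
ee_rot: [-0.0, 0.676, 0.737, -0.0]
force: [0.1, -4.4, 2.4]
grip_width: 0.499
```

```bash
python3 -c "
from h import *
plan([*t2w(47,-12),46],4.9)
im,c,s=cap('wrist','pics/w6.png')
im,c,s=cap('side','pics/s6.png'); cv2.imwrite('pics/s6c.png',cv2.resize(im[200:310,230:390],None,fx=5,fy=5,interpolation=2))"
```

```text
t 11.1 pos [574.2  54.4  47.3] tooly 4.9 F [ 0.1 -4.4  2.4] w 0.499
dp [0.0334 0.0027 0.0065] twist 0.0
```

View pics/w6.png

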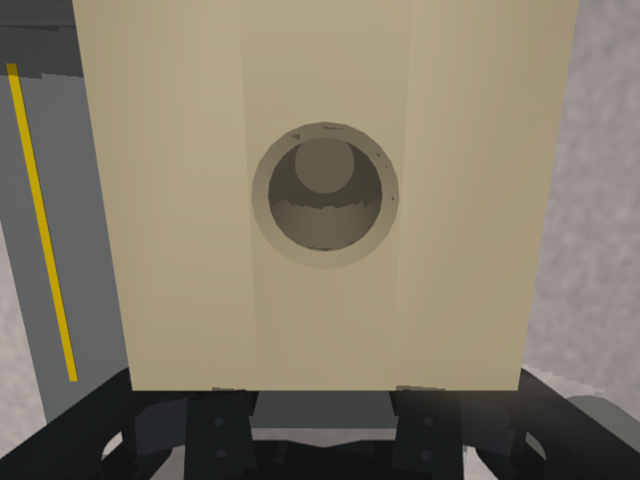

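View pics/s6c.png

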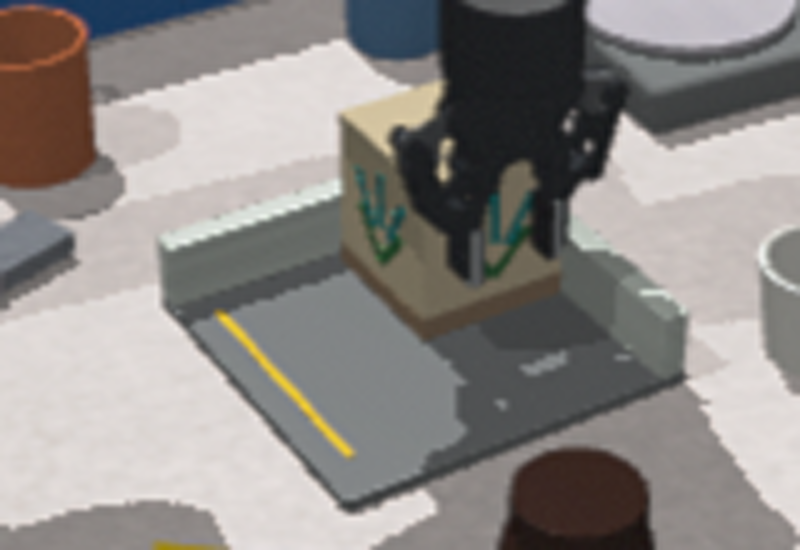

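Pushing in +y, nearly there.

drive_tool(gripper=[0.5,0.5,0.5,0.5,0.5,0.5], dp=[[0.005,0,0],[0.01,0,0],[0.015,0,0],[0.02,0,0],[0.025,0,0],[0.025,0,0]], twist=[0,0,0,0,0,0])

```text
time_s: 11.8
eef_pos: [573.7, 59.4, 47.2]
ee_rot: [-0.0, 0.676, 0.737, 0.0]
force: [-0.1, -4.0, 0.1]
grip_width: 0.498
```

drive_tool(gripper=[0.5,0.5,0.5,0.5], dp=[[0.005,0,0],[0.01,0,0],[0.01,0,0],[0.01,0,0]], twist=[0,0,0,0])

```text
time_s: 12.2
eef_pos: [573.6, 61.3, 47.2]
ee_rot: [-0.0, 0.676, 0.737, 0.0]
force: [1.0, -3.6, 0.7]
grip_width: 0.503
```

drive_tool(gripper=[0.5,0.5,0.5,0.5,0.5], dp=[[0.005,0,0],[0.01,0,0],[0.015,0,0],[0.015,0,0],[0.015,0,0]], twist=[0,0,0,0,0])

```text
time_s: 12.7
eef_pos: [573.5, 62.3, 47.7]
ee_rot: [0.001, 0.676, 0.737, -0.001]
force: [-2.2, -15.1, 4.8]
grip_width: 0.498
```

drive_tool(gripper=[0.5,0.5,0.5,0.5,0.5,0.5,0.5,0.5,0.5,0.5], dp=[[0.02,0,0],[0.02,0,0],[-0.03,0,0],[-0.15,0,0],[-0.3,0,0],[-0.35,0,-0.2],[-0.35,0,-0.4],[-0.35,0,-0.6],[-0.35,0,-0.8],[-0.35,0,-0.8]], twist=[0,0,0,0,0,0,0,0,0,0])

```text
time_s: 13.7
eef_pos: [581.1, -5.2, 212.6]
ee_rot: [0.004, 0.676, 0.737, 0.003]
force: [1.1, 0.7, -0.8]
grip_width: 0.502
```

```bash
python3 -c "
from h import *
plan([*t2w(44,-90),250],4.9)
im,c,s=cap('wrist','pics/w7.png')
im,c,s=cap('side','pics/s7.png'); cv2.imwrite('pics/s7c.png',cv2.resize(im[200:310,230:390],None,fx=5,fy=5,interpolation=2))"
```

```text
t 13.7 pos [581.1  -5.2 212.6] tooly 4.93 F [ 1.1  0.7 -0.8] w 0.502
dp [-0.0571 -0.0195 -0.1871] twist 0.0004
```

View pics/w7.png

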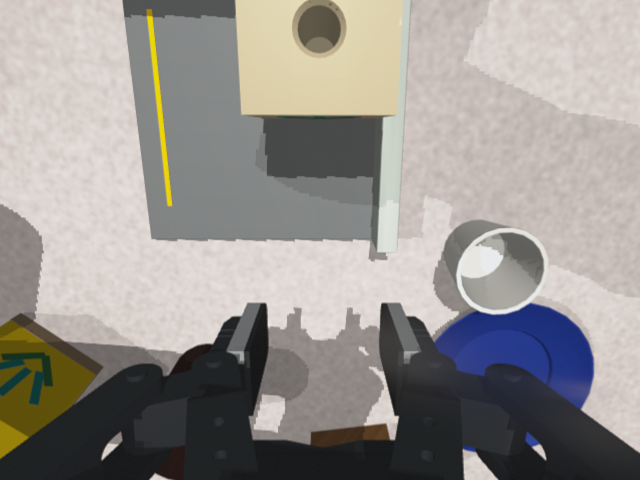

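View pics/s7c.png

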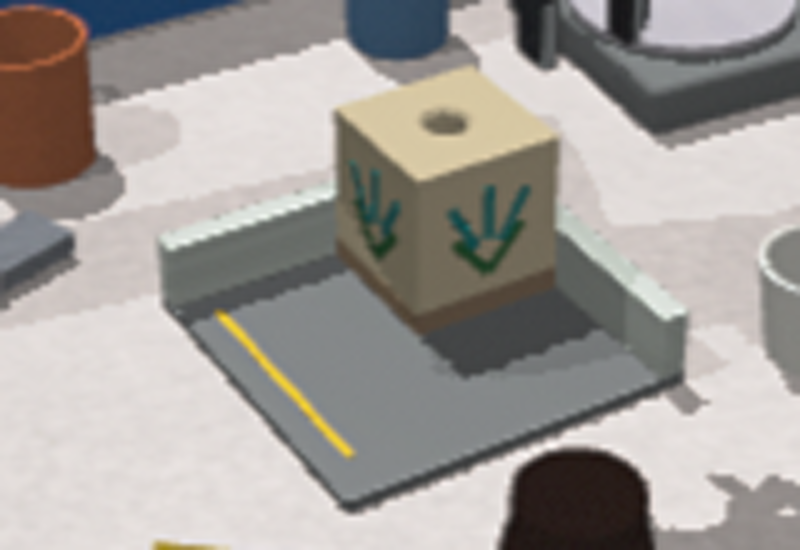

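```bash
python3 -c "
from h import *
plan([*t2w(-35,45),150],94.9); print(t2w(-35,45))
from rig import ctrl,cams
s=ctrl.sense(); c=cam(cams.capture('wrist'),s)
for uv,z in [((241,114),108),((397,114),108),((319,27),108),((375,250),48),((396,252),48),((152,239),8)]: print(w2t(bp(c,uv,z)).round(1))
"
```

```text
t 13.8 pos [579.2  -5.  207.3] tooly 4.92 F [-0.5 -0.1 -0.5] w 0.497
dp [ 0.6164 -0.4068  0.2868] twist -0.9997
[487.58415309 110.84594602]
[0.8 0.3]
[89.   0.3]
[45.  44.6]
[ 87.5 -98.1]
[103.9 -99.7]
[-101.8 -100.2]
```

drive_tool(gripper=[0.5,0.5,0.5,0.5,0.5,0.5,0.5,0.5,0.5,0.5,0.5,0.5,0.5,0.5,0.5,0.5,0.5], dp=[[0.03,-0.05,0],[0.1,-0.1,0],[0.15,-0.15,0],[0.2,-0.2,0],[0.25,-0.25,0],[0.3,-0.3,0],[0.4,-0.36,0],[0.5,-0.42,0],[0.6,-0.42,0],[0.62,-0.42,0.0],[0.62,-0.42,0.1],[0.62,-0.42,0.3],[0.62,-0.42,0.5],[0.62,-0.42,0.7],[0.62,-0.42,0.8],[0.62,-0.42,0.8],[0.62,-0.42,0.8]], twist=[-0.09,-0.18,-0.27,-0.36,-0.45,-0.54,-0.63,-0.72,-0.81,-0.9,-1,-1,-1,-1,-1,-1,-1])

```text
time_s: 15.55
eef_pos: [484.8, 110.9, 47.1]
ee_rot: [-0.001, -0.043, 0.999, 0.0]
force: [0.7, 0.6, -0.3]
grip_width: 0.498
```

```bash
python3 -c "
from h import *
plan([*t2w(-12,45),46],94.9)"
```

```text
t 15.55 pos [484.8 110.9  47.1] tooly 94.9 F [ 0.7  0.6 -0.3] w 0.498
dp [-0.1291 -0.0015  0.0056] twist -0.0
```

drive_tool(gripper=[0.5,0.5,0.5,0.5,0.5,0.5,0.5,0.5,0.5], dp=[[-0.03,0,0],[-0.06,0,0],[-0.08,0,0],[-0.1,0,0],[-0.11,0,0],[-0.12,0,0],[-0.127,0,0],[-0.13,0,0],[-0.13,0,0]], twist=[0,0,0,0,0,0,0,0,0])

```text
time_s: 16.45
eef_pos: [510.6, 113.0, 47.2]
ee_rot: [-0.0, -0.043, 0.999, 0.0]
force: [-2.5, -0.0, -0.2]
grip_width: 0.497
```

drive_tool(gripper=[0.5,0.5,0.5,0.5], dp=[[-0.005,0,0],[-0.009,0,0],[-0.009,0,0],[-0.009,0,0]], twist=[0,0,0,0])

```text
time_s: 16.85
eef_pos: [511.1, 113.2, 46.9]
ee_rot: [-0.002, -0.043, 0.999, 0.0]
force: [-9.9, 0.3, 4.7]
grip_width: 0.504
```

drive_tool(gripper=[0.5,0.5,0.5,0.6,0.7,0.8,0.8,0.8,0.8,0.8,0.8,0.8,0.8], dp=[[0.03,0,0],[0.1,0,-0.1],[0.15,0,-0.3],[0.15,0,-0.5],[0.1,-0.1,-0.7],[0.05,-0.2,-0.9],[0,-0.3,-0.95],[0,-0.4,-1],[0,-0.5,-1],[0,-0.6,-1],[0,-0.7,-1],[0,-0.85,-1],[0,-1,-1]], twist=[0,0,0,0.09,0.18,0.27,0.36,0.45,0.54,0.63,0.72,0.81,0.9])

```text
time_s: 18.15
eef_pos: [529.9, -87.1, 247.5]
ee_rot: [0.001, 0.618, 0.786, 0.0]
force: [1.0, -0.1, 0.5]
grip_width: 0.798
```

```bash
python3 -c "
from h import *
plan([600,-225,245],-57.3)"
```

```text
t 18.15 pos [529.9 -87.1 247.5] tooly 13.59 F [ 1.  -0.1  0.5] w 0.798
dp [-0.7524  0.1786  0.013 ] twist 0.7877
```

```bash
python3 -c "
from h import *
plan([601,-290,250],-57.3)"
```

```text
t 18.15 pos [529.9 -87.1 247.5] tooly 13.59 F [ 1.  -0.1  0.5] w 0.798
dp [-1.0695  0.1071 -0.0119] twist 0.7877
```

drive_tool(gripper=[0.8,0.8,0.8,0.8,0.8,0.8,0.8,0.8,0.8,0.8,0.8], dp=[[-0.1,0.01,0],[-0.25,0.03,0],[-0.4,0.05,0],[-0.55,0.06,0],[-0.7,0.08,0],[-0.85,0.1,0],[-0.95,0.11,0],[-1,0.11,0],[-1,0.11,0],[-1,0.11,0],[-1,0.11,0]], twist=[0.09,0.18,0.27,0.36,0.45,0.54,0.63,0.72,0.788,0.788,0.788])

```text
time_s: 19.25
eef_pos: [599.3, -274.9, 247.3]
ee_rot: [0.0, 0.958, 0.285, 0.0]
force: [-0.4, 0.0, 0.8]
grip_width: 0.801
```

```bash
python3 -c "
from h import *
plan([601,-290,250],-57.3)
im,c,s=cap('wrist','pics/w8.png')"
```

```text
t 19.25 pos [ 599.3 -274.9  247.3] tooly -56.84 F [-0.4  0.   0.8] w 0.801
dp [-0.0341  0.0681 -0.0133] twist 0.0051
```

View pics/w8.png

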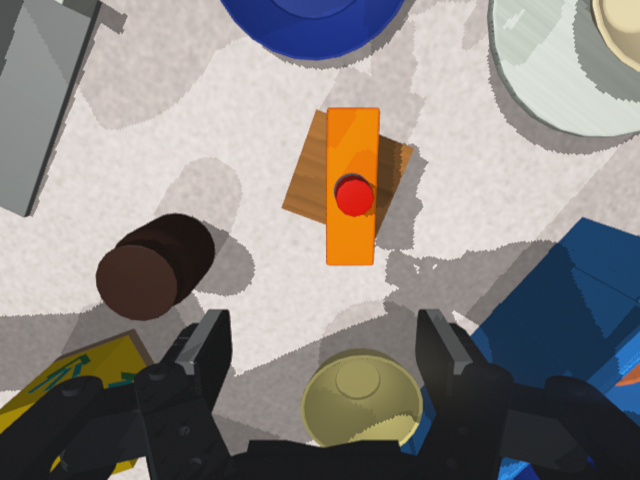

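```bash
python3 -c "
from h import *
im,c,s=cap('wrist','pics/w9.png')
import pickle; pickle.dump((c,s),open('w9.pkl','wb'))
print(s['eef_pos'],s['dq'].round(4))
import cv2
hsv=cv2.cvtColor(im,cv2.COLOR_BGR2HSV)
red=((hsv[...,0]<4)|(hsv[...,0]>175))&(hsv[...,1]>200)&(hsv[...,2]>120); red=red.astype('uint8')
n,l,st,ce=cv2.connectedComponentsWithStats(red); print(st[1:][st[1:,4]>100],ce[1:][st[1:,4]>100])
org=((hsv[...,0]>=8)&(hsv[...,0]<18)&(hsv[...,1]>220)&(hsv[...,2]>190)).astype('uint8')
n,l,st,ce=cv2.connectedComponentsWithStats(org); i=1+st[1:,4].argmax(); print(st[i])
r=cv2.minAreaRect(np.argwhere(l==i)[:,::-1].astype(np.float32)); b=cv2.boxPoints(r); print(r)
for zt in (126,131,136):
  P=[bp(c,q,zt)[:2] for q in b]; print(zt,np.round(P,1).tolist(),[round(float(np.linalg.norm(P[k]-P[k-1])),1) for k in range(4)],np.mean(P,0).round(1))
for uv in [(354,196),(354,198)]: print(bp(c,uv,162))
"
```

```text
[ 599.26062047 -274.78888126  247.43288688] [ 0.0012 -0.0003 -0.0008 -0.0007  0.0016  0.0093]
[[ 336  179   37   37 1057]] [[354.00851466 196.79943236]]
[ 326  109   53  156 6123]
((351.8993225097656, 186.47018432617188), (51.209171295166016, 155.41587829589844), 0.5509040355682373)
126 [[586.5, -286.5], [671.3, -232.0], [688.3, -258.5], [605.4, -316.1]] [35.1, 100.9, 31.5, 101.0] [ 637.9 -273.3]
131 [[587.9, -285.6], [671.1, -232.1], [687.8, -258.1], [606.4, -314.6]] [34.5, 99.0, 30.9, 99.1] [ 638.3 -272.6]
136 [[589.3, -284.6], [670.9, -232.1], [687.3, -257.7], [607.5, -313.1]] [33.8, 97.1, 30.3, 97.2] [ 638.7 -271.9]
[ 639.16891961 -270.92816258  162.        ]
[ 638.23173236 -271.56926041  162.        ]
```

```bash
python3 -c "
from h import *
plan([637.5,-271.2,141],-56.7)"
```

```text
t 19.35 pos [ 599.3 -274.8  247.5] tooly -56.88 F [ 0.4 -0.6  0.8] w 0.801
dp [0.1698 0.0894 0.5324] twist -0.002
```

drive_tool(gripper=[0.8,0.8,0.8,0.8,0.8,0.8,0.8,0.8,0.8,0.8,0.8], dp=[[0.05,0.03,0],[0.12,0.07,0],[0.17,0.09,0],[0.17,0.09,0.05],[0.17,0.09,0.15],[0.17,0.09,0.25],[0.17,0.09,0.35],[0.17,0.09,0.44],[0.17,0.09,0.5],[0.17,0.09,0.53],[0.17,0.09,0.53]], twist=[0,0,0,0,0,0,0,0,0,0,0])

```text
time_s: 20.45
eef_pos: [637.2, -271.5, 140.8]
ee_rot: [-0.0, 0.959, 0.284, -0.0]
force: [-0.5, -0.5, -0.1]
grip_width: 0.801
```

```bash
python3 -c "
from h import *
plan([637.5,-271.2,141],-56.7)
im,c,s=cap('wrist','pics/w10.png')
im,c,s=cap('side','pics/s10.png'); cv2.imwrite('pics/s10c.png',cv2.resize(im[230:370,350:490],None,fx=4,fy=4,interpolation=2))"
```

```text
t 20.45 pos [ 637.2 -271.5  140.8] tooly -57.01 F [-0.5 -0.5 -0.1] w 0.801
dp [ 0.002  -0.0005 -0.0012] twist -0.0035
```

View pics/w10.png

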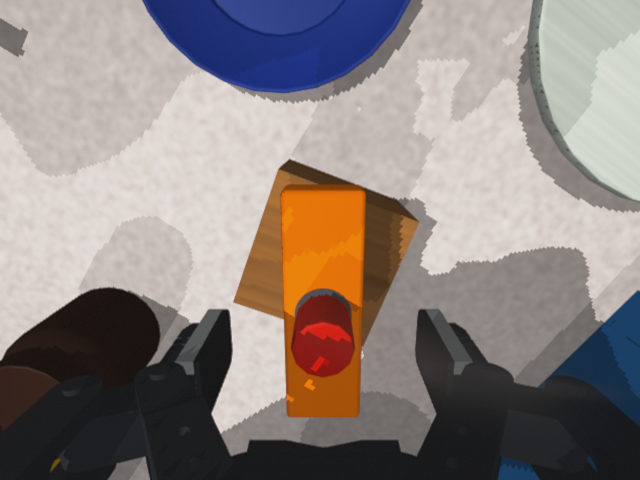

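View pics/s10c.png

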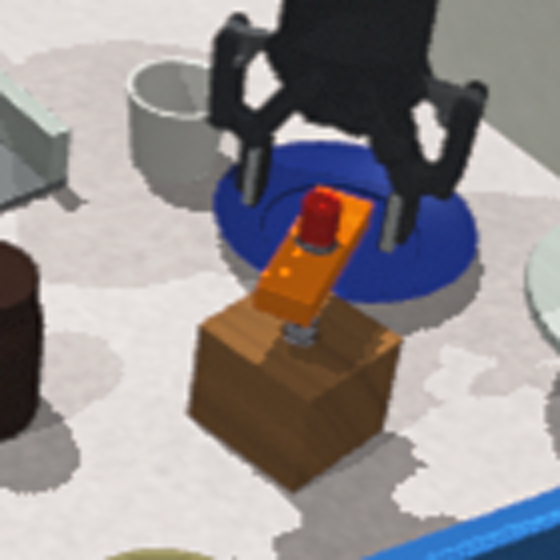

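```bash
python3 -c "
from h import *
from rig import ctrl,cams
s=ctrl.sense(); c=cam(cams.capture('wrist'),s)
p=bp(c,(323,350),162); print(p, rot(s['ee_rot']).T@(p-s['eef_pos']))
for zt in (128,131,134):
  P=[bp(c,q,zt) for q in [(282,193),(365,193),(359,416),(288,416)]];print(zt,[round(float(np.linalg.norm(P[k]-P[k-1])),1) for k in range(4)])
"
```

```text
[ 638.27403544 -272.81686656  162.        ] [ -0.11508082   1.18503766 -19.82416   ]
128 [102.6, 32.1, 102.6, 32.6]
131 [100.6, 31.5, 100.7, 32.0]
134 [98.7, 30.9, 98.7, 31.3]
```

drive_tool(gripper=[0.6,0.4,0.2,0.15,0.15,0.15,0.15,0.15,0.15], dp=[[0,0,0],[0,0.003,0],[0,0.005,0],[0,0.005,0],[0,0.005,0],[0,0.005,0],[0,0.005,0],[0,0.005,0],[0,0.005,0]], twist=[0,0,0,0,0,0,0,0,0], newtons=50)

```text
time_s: 21.5
eef_pos: [638.2, -272.5, 141.7]
ee_rot: [0.0, 0.959, 0.284, 0.0]
force: [-1.6, -1.1, 5.1]
grip_width: 0.236
```

drive_tool(gripper=[0.1,0.1,0.1,0.1,0.1,0.1,0.1,0.1,0.1,0.1,0.1,0.1], dp=[[0,0,-0.02],[0,0,-0.05],[0,0,-0.1],[0,0,-0.15],[0,0,-0.2],[0,0,-0.25],[0,0,-0.3],[0,0,-0.36],[0,0,-0.42],[0,0,-0.45],[0,0,-0.45],[0,0,-0.45]], twist=[0,0,0,0,0,0,0,0,0,0,0,0])

```text
time_s: 22.7
eef_pos: [638.0, -272.4, 230.8]
ee_rot: [-0.0, 0.959, 0.284, -0.0]
force: [-0.6, -0.4, -3.0]
grip_width: 0.237
```

```bash
python3 -c "
from h import *
plan([*t2w(44,44),290],-57)
print(t2w(44,44))
im,c,s=cap('wrist','pics/w11.png')
im,c,s=cap('side','pics/s11.png'); cv2.imwrite('pics/s11c.png',cv2.resize(im[200:370,350:490],None,fx=3.5,fy=3.5,interpolation=2))"
```

```text
t 22.7 pos [ 638.  -272.4  230.8] tooly -57.02 F [-0.6 -0.4 -3. ] w 0.237
dp [ 0.7581 -1.8265 -0.2949] twist -0.0003
[566.38084841 116.59753765]
```

View pics/s11c.png

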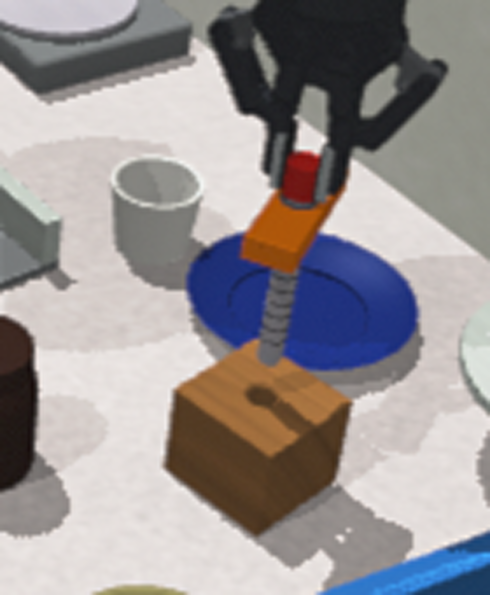

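View pics/w11.png

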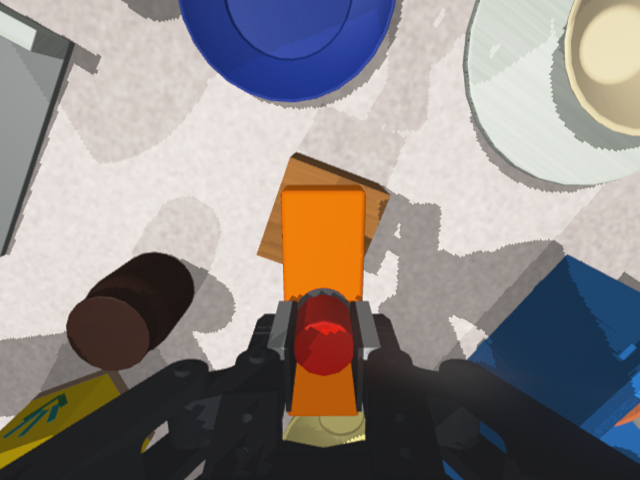

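```bash
python3 -c "
from h import *
from rig import ctrl,cams
d=cams.capture('side');c=cam(d);t=cam(cams.capture('top'))
s=ctrl.sense();p=s['eef_pos']
im=d['pixels'][:,:,::-1].copy()
for z in (100,129,228,240,252): print(z,pj(c,[p[0],p[1],z]),((pj(c,[p[0],p[1],z])-[350,200])*3.5).round(0))
"
```

```text
100 [426.43011001 302.32198947] [268. 358.]
129 [428.20654295 292.0563504 ] [274. 322.]
228 [434.71994488 254.41674583] [297. 190.]
240 [435.56049618 249.5593735 ] [299. 173.]
252 [436.41288126 244.63361612] [302. 156.]
```

```bash
python3 -c "
from h import *
plan([502,73,275],-57)
plan([566,-60,275],-57)"
```

```text
t 22.9 pos [ 638.  -272.4  230.7] tooly -57.02 F [-0.6  0.6 -2.2] w 0.236
dp [ 0.3695 -1.8188 -0.2199] twist -0.0003
t 22.9 pos [ 638.  -272.4  230.7] tooly -57.02 F [-0.6  0.6 -2.2] w 0.236
dp [ 0.276  -1.0867 -0.2205] twist -0.0003
```

drive_tool(gripper=[0.1,0.1,0.1,0.1,0.1,0.1,0.1,0.1,0.1,0.1,0.1,0.1], dp=[[0.01,-0.05,-0.05],[0.03,-0.12,-0.1],[0.04,-0.22,-0.15],[0.07,-0.34,-0.2],[0.1,-0.46,-0.22],[0.12,-0.58,-0.22],[0.14,-0.7,-0.22],[0.16,-0.8,-0.22],[0.18,-0.88,-0.22],[0.18,-0.9,-0.22],[0.18,-0.91,-0.22],[0.18,-0.91,-0.22]], twist=[0,0,0,0,0,0,0,0,0,0,0,0])

```text
time_s: 24.1
eef_pos: [569.3, -100.5, 275.4]
ee_rot: [0.0, 0.959, 0.284, 0.0]
force: [0.4, 0.1, -3.1]
grip_width: 0.231
```

drive_tool(gripper=[0.1,0.1,0.1,0.1,0.1,0.1,0.1,0.1,0.1,0.1,0.1,0.1,0.1], dp=[[0.01,-0.05,0],[0.03,-0.12,0],[0.04,-0.22,0],[0.07,-0.34,0],[0.1,-0.46,0],[0.12,-0.58,0],[0.14,-0.7,0],[0.16,-0.8,0],[0.18,-0.88,0],[0.18,-0.9,0],[0.18,-0.91,0],[0.18,-0.91,0],[0.18,-0.91,0]], twist=[0,0,0,0,0,0,0,0,0,0,0,0,0])

```text
time_s: 25.4
eef_pos: [500.5, 71.6, 275.2]
ee_rot: [0.0, 0.959, 0.283, -0.0]
force: [-0.2, -0.5, -3.7]
grip_width: 0.235
```

```bash
python3 -c "
from h import *
im,c,s=cap('side','pics/s12.png');cv2.imwrite('pics/s12c.png',cv2.resize(im[130:310,230:390],None,fx=3.3,fy=3.3,interpolation=2))
plan([*t2w(44,44),275],-57)
im,c,s=cap('wrist','pics/w12.png'); print(s['eef_pos'],s['dq'].round(3))
import pickle; pickle.dump((c,s),open('w12.pkl','wb'))
"
```

```text
t 25.45 pos [500.5  71.6 275.2] tooly -57.07 F [-0.4 -0.8 -1.8] w 0.237
dp [ 0.3987 -0.0099  0.0009] twist -0.0008
[500.53077929  71.58840569 275.18655725] [-0.     0.001 -0.    -0.    -0.002  0.001]
```

View pics/w12.png

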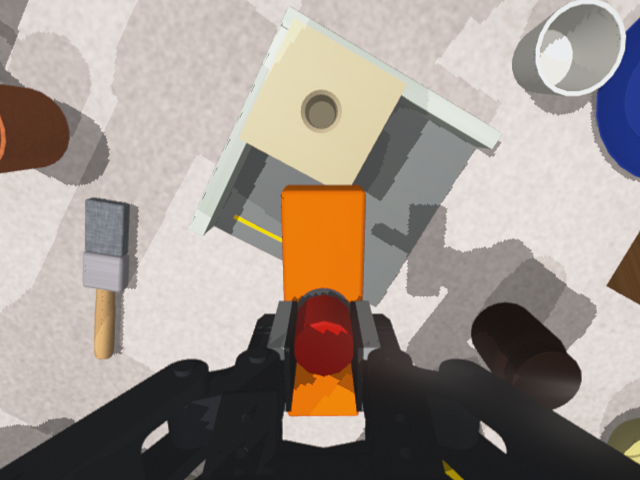

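View pics/s12c.png

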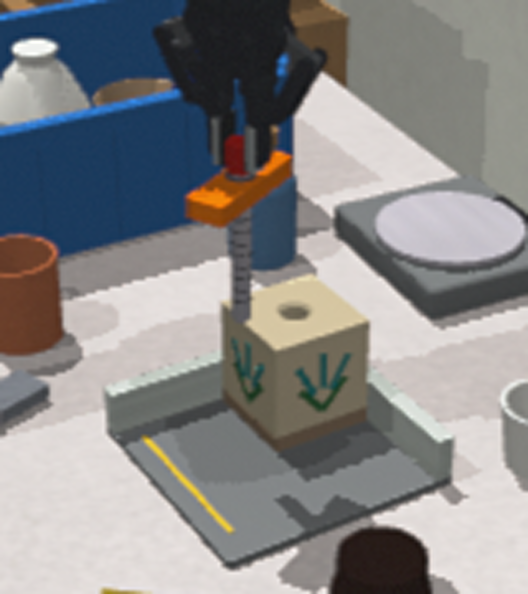

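```bash
python3 -c "
from h import *
import pickle; c,s=pickle.load(open('w12.pkl','rb'))
im=cv2.imread('pics/w12.png'); 
z=cv2.resize(im[70:150,280:360],None,fx=7,fy=7,interpolation=2); cv2.imwrite('pics/w12z.png',z)
p=bp(c,(321.2,111),108);print(p,w2t(p))
for uv in [(283.5,10)]: print('outer corner',bp(c,uv,48),w2t(bp(c,uv,48)))
for uv in [(404,94),(356,185)]: print(w2t(bp(c,uv,108)))
plan([*p[:2],275])
"
```

```text
[570.77819975 117.46970532 108.        ] [48.4557782  44.49337193]
outer corner [620.89358964 186.49023064  48.        ] [104.28353209 108.98094527]
[86.44257259 -2.32549003]
[13.77415086 -3.84433422]
t 25.5 pos [500.5  71.6 275.2] tooly -57.07 F [-0.5  0.3 -2.6] w 0.235
dp [ 0.4194 -0.0015  0.001 ] twist 0
```

View pics/w12z.png

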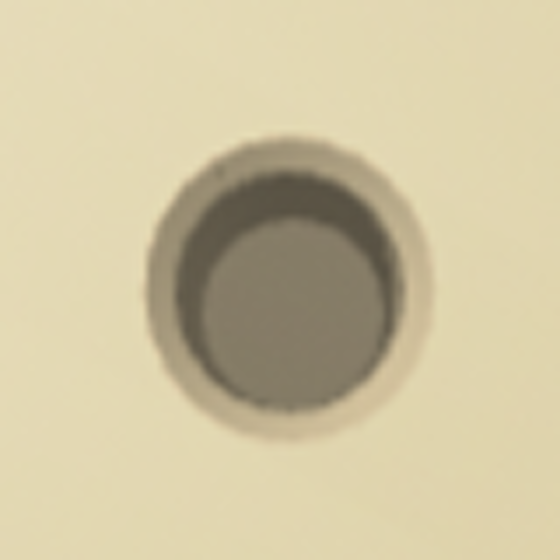

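```bash
python3 -c "
from h import *
from rig import cams
im=cv2.imread('pics/s12.png'); z=cv2.resize(im[205:245,295:345],None,fx=12,fy=12,interpolation=2); cv2.imwrite('pics/s12z.png',z)
z=cv2.resize(cv2.imread('pics/s7.png')[205:245,295:345],None,fx=12,fy=12,interpolation=2); cv2.imwrite('pics/s7z.png',z)
c=cam(cams.capture('side'))
for uv in [(319.1,224.5)]: p=bp(c,uv,108); print(p,w2t(p))
for P in [(566.8,117.6,108),(570.8,117.5,108),(500.5,71.6,275.2-131)]: print(pj(c,P))
"
```

```text
[569.74267819 113.49895742 108.        ] [47.08487209 40.625587  ]
[317.45905553 224.04960561]
[318.78262378 223.72956913]
[302.48115704 226.24687239]
```

View pics/s12z.png

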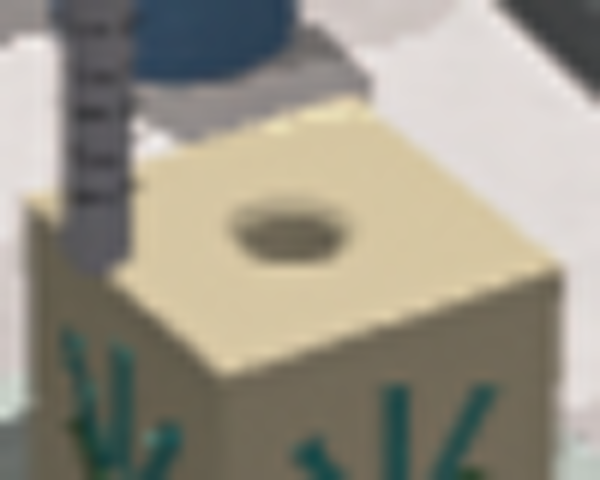

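drive_tool(gripper=[0.1,0.1,0.1,0.1,0.1,0.1,0.1,0.1,0.1,0.1,0.1], dp=[[0.03,0,0],[0.08,0,0],[0.15,0,0],[0.22,0,0],[0.3,-0.001,0],[0.36,-0.001,0],[0.4,-0.001,0],[0.418,-0.001,0],[0.418,-0.001,0],[0.418,-0.001,0],[0.418,-0.001,0]], twist=[0,0,0,0,0,0,0,0,0,0,0])

```text
time_s: 26.65
eef_pos: [570.2, 117.6, 275.5]
ee_rot: [0.0, 0.959, 0.284, 0.0]
force: [0.3, -0.6, -2.3]
grip_width: 0.234
```

```bash
python3 -c "
from h import *
im,c,s=cap('side','pics/s13.png');cv2.imwrite('pics/s13z.png',cv2.resize(im[175:245,285:355],None,fx=8,fy=8,interpolation=2))
plan([570.5,117.3,260])
print(pj(c,[*s['eef_pos'][:2],s['eef_pos'][2]-131]),pj(c,[570.5,117.3,108]))
"
```

```text
t 26.7 pos [570.2 117.6 275.5] tooly -57.04 F [ 1.2  0.3 -3.5] w 0.236
dp [0.0004 0.002  0.0776] twist 0
[318.6302872  212.15042264] [318.7177683  223.78879467]
```

View pics/s13z.png

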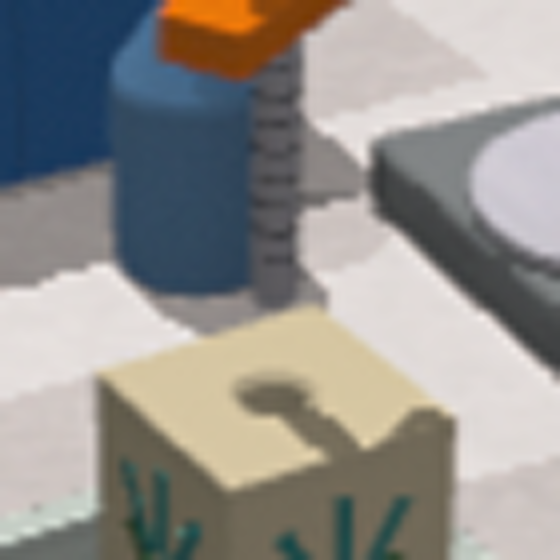

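drive_tool(gripper=[0.1,0.1,0.1,0.1,0.1,0.1,0.1,0.1,0.1,0.1], dp=[[0,0.001,0.03],[0,0.001,0.07],[0,0.001,0.11],[0,0.001,0.14],[0,0.001,0.17],[0,0.001,0.19],[0,0.001,0.21],[0,0.001,0.23],[0,0.001,0.25],[0,0.001,0.25]], twist=[0,0,0,0,0,0,0,0,0,0])

```text
time_s: 27.7
eef_pos: [570.3, 117.6, 224.7]
ee_rot: [-0.0, 0.959, 0.284, -0.0]
force: [0.2, -0.0, -2.6]
grip_width: 0.233
```

```bash
python3 -c "
from h import *
im,c,s=cap('side','pics/s14.png');cv2.imwrite('pics/s14z.png',cv2.resize(im[175:245,285:355],None,fx=8,fy=8,interpolation=2))
plan([570.5,117.3,161])
"
```

```text
t 27.75 pos [570.4 117.6 225.1] tooly -57.02 F [ 0.  -0.1 -2.5] w 0.232
dp [-0.0005  0.0017  0.3206] twist 0
```

View pics/s14z.png

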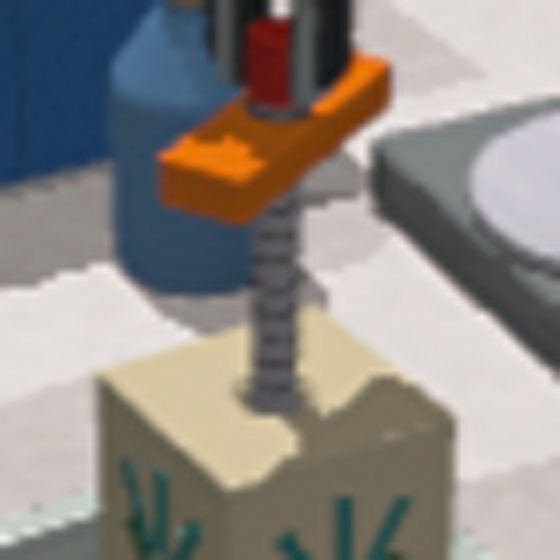

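drive_tool(gripper=[0.1,0.1,0.1,0.1,0.1,0.1,0.1,0.1,0.1,0.1,0.1], dp=[[0,0.001,0.02],[0,0.001,0.05],[0,0.001,0.09],[0,0.001,0.13],[0,0.001,0.17],[0,0.001,0.21],[0,0.001,0.25],[0,0.001,0.28],[0,0.001,0.305],[0,0.001,0.32],[0,0.001,0.32]], twist=[0,0,0,0,0,0,0,0,0,0,0])

```text
time_s: 28.85
eef_pos: [570.5, 117.4, 161.0]
ee_rot: [-0.0, 0.959, 0.284, -0.0]
force: [-0.5, 0.4, -2.0]
grip_width: 0.236
```

Now creep down for the floor (expected TCP ≈ 154).

drive_tool(gripper=[0.1,0.1,0.1,0.1,0.1,0.1], dp=[[0,0,0.006],[0,0,0.012],[0,0,0.018],[0,0,0.024],[0,0,0.028],[0,0,0.028]], twist=[0,0,0,0,0,0])

```text
time_s: 29.45
eef_pos: [570.5, 117.4, 155.6]
ee_rot: [-0.0, 0.959, 0.284, -0.0]
force: [-0.4, 0.1, -2.0]
grip_width: 0.232
```

drive_tool(gripper=[0.1,0.1,0.1,0.1], dp=[[0,0,0.004],[0,0,0.007],[0,0,0.01],[0,0,0.01]], twist=[0,0,0,0])

```text
time_s: 29.85
eef_pos: [571.1, 117.5, 154.7]
ee_rot: [0.0, 0.959, 0.284, 0.001]
force: [-0.6, 0.4, 6.2]
grip_width: 0.231
```

drive_tool(gripper=[0.3,0.4,0.5,0.6,0.7,0.7,0.7,0.7,0.7,0.7,0.7], dp=[[0,0,-0.005],[0,0,-0.005],[0,0,-0.005],[0,0,-0.005],[0,0,-0.01],[0,0,-0.05],[0,0,-0.08],[0,0,-0.08],[0,0,-0.08],[0,0,-0.08],[0,0,-0.08]], twist=[0,0,0,0,0,0,0,0,0,0,0])

```text
time_s: 30.95
eef_pos: [570.5, 117.4, 169.5]
ee_rot: [-0.0, 0.959, 0.284, -0.0]
force: [-0.7, 0.3, -0.7]
grip_width: 0.699
```

```bash
python3 -c "
from h import *
im,c,s=cap('side','pics/s15.png');cv2.imwrite('pics/s15z.png',cv2.resize(im[175:265,275:365],None,fx=6.5,fy=6.5,interpolation=2))
im,c,s=cap('wrist','pics/w15.png')
plan([570.5,117.3,135],-57)
import pickle; pickle.dump((c,s),open('w15.pkl','wb'))
"
```

```text
t 31.05 pos [570.5 117.5 169.5] tooly -57.02 F [0.3 0.3 0.1] w 0.7
dp [-0.0005  0.0006  0.1725] twist -0.0003
```

View pics/s15z.png

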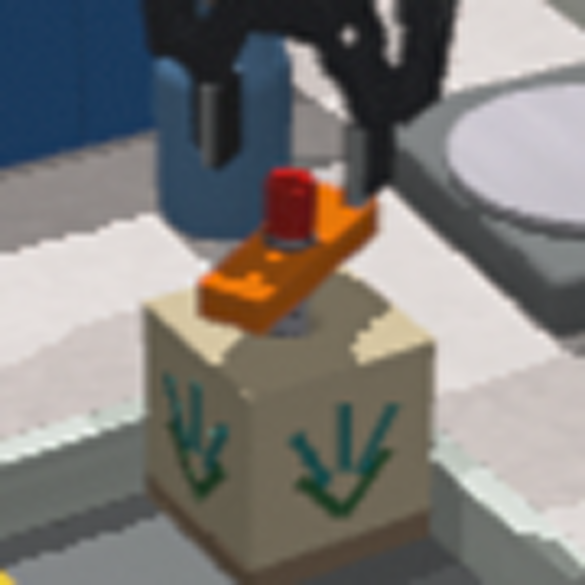

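View pics/w15.png

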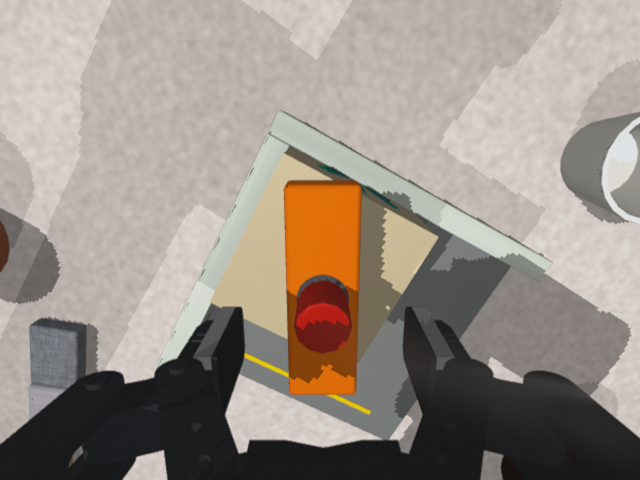

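drive_tool(gripper=[0.7,0.7,0.7,0.7,0.7,0.7,0.7,0.7,0.7], dp=[[0,0,0.02],[0,0,0.05],[0,0,0.08],[0,0,0.11],[0,0,0.14],[0,0,0.165],[0,0,0.18],[0,0,0.187],[0,0,0.187]], twist=[0,0,0,0,0,0,0,0,0])

```text
time_s: 31.95
eef_pos: [570.6, 117.5, 132.2]
ee_rot: [-0.0, 0.959, 0.284, -0.0]
force: [0.5, 0.2, -0.1]
grip_width: 0.698
```

```bash
python3 -c "
from h import *
im,c,s=cap('side','pics/s16.png');cv2.imwrite('pics/s16z.png',cv2.resize(im[175:265,275:365],None,fx=6.5,fy=6.5,interpolation=2))
im,c,s=cap('wrist','pics/w16.png')
plan([570.5,117.3,132],-57)
"
```

```text
t 32.05 pos [570.7 117.5 132.5] tooly -57.02 F [ 0.1 -0.2 -0.5] w 0.701
dp [-0.0014  0.0001  0.0026] twist -0.0003
```

View pics/s16z.png

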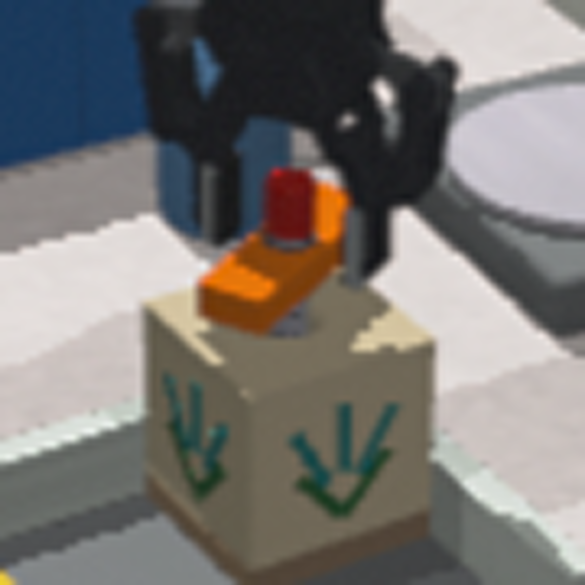

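View pics/w16.png

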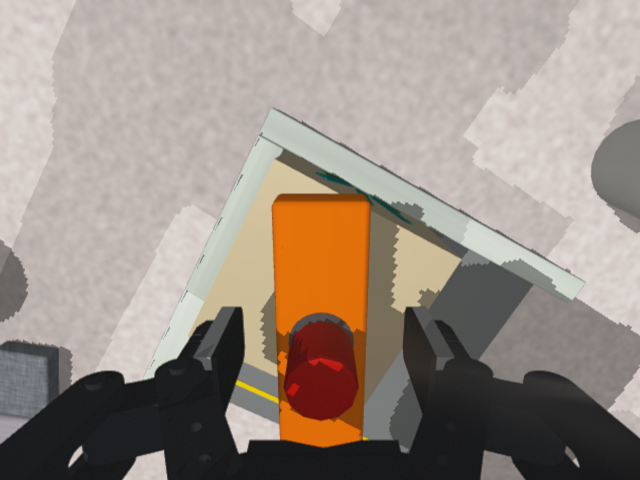

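drive_tool(gripper=[0.55,0.45,0.35,0.3,0.25,0.25,0.25,0.25], dp=[[0,0,0],[0,0,0],[0,0,0],[0,0,0],[0,0,0],[0,0,0],[0,0,0],[0,0,0]], twist=[0,0,0,0,0,0,0,0], newtons=40)

```text
time_s: 32.85
eef_pos: [570.7, 117.5, 132.5]
ee_rot: [0.0, 0.959, 0.284, 0.0]
force: [-0.1, 0.4, 4.2]
grip_width: 0.364
```

drive_tool(gripper=[0.25,0.25,0.25,0.25,0.25,0.25,0.25,0.25], dp=[[0,0,0.008],[0,0,0.016],[0,0,0.024],[0,0,0.032],[0,0,0.04],[0,0,0.048],[0,0,0.056],[0,0,0.06]], twist=[0,0,0,0,0,0,0,0])

```text
time_s: 33.65
eef_pos: [570.5, 117.5, 120.1]
ee_rot: [-0.0, 0.959, 0.284, -0.0]
force: [0.5, 0.9, 3.3]
grip_width: 0.365
```

```bash
python3 -c "
from h import *
im,c,s=cap('side','pics/s17.png');cv2.imwrite('pics/s17z.png',cv2.resize(im[175:265,275:365],None,fx=6.5,fy=6.5,interpolation=2))
plan([570.5,117.3,114],-57)
"
```

```text
t 33.7 pos [570.5 117.5 120. ] tooly -57.02 F [-0.4  1.3  1.8] w 0.361
dp [-0.0006  0.0007  0.0302] twist -0.0002
```

View pics/s17z.png

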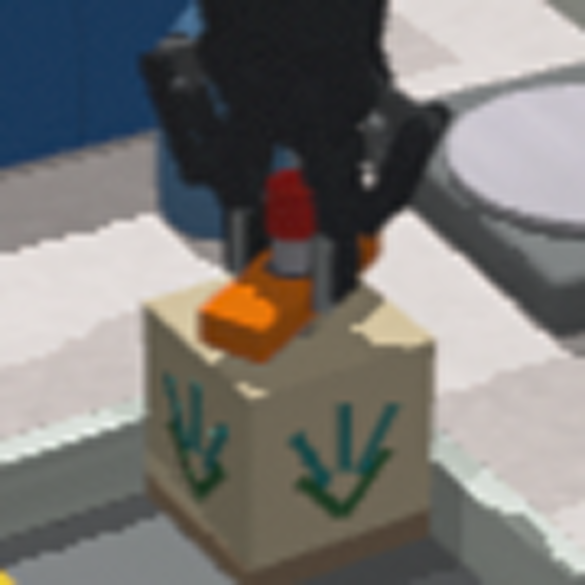

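drive_tool(gripper=[0.25,0.25,0.25,0.25,0.25], dp=[[0,0,0.005],[0,0,0.01],[0,0,0.015],[0,0,0.018],[0,0,0.018]], twist=[0,0,0,0,0])

```text
time_s: 34.2
eef_pos: [570.5, 117.5, 116.5]
ee_rot: [-0.0, 0.959, 0.284, -0.0]
force: [-0.4, 1.6, 2.4]
grip_width: 0.363
```

drive_tool(gripper=[0.25,0.25,0.25,0.25], dp=[[0,0,0.004],[0,0,0.008],[0,0,0.01],[0,0,0.01]], twist=[0,0,0,0])

```text
time_s: 34.6
eef_pos: [570.5, 117.5, 114.6]
ee_rot: [-0.0, 0.959, 0.284, -0.0]
force: [-1.2, 1.1, 1.6]
grip_width: 0.36
```

drive_tool(gripper=[0.25,0.25,0.25,0.25], dp=[[0,0,0.003],[0,0,0.006],[0,0,0.008],[0,0,0.008]], twist=[0,0,0,0])

```text
time_s: 35.0
eef_pos: [570.5, 117.5, 113.0]
ee_rot: [-0.0, 0.959, 0.284, -0.0]
force: [-1.0, 1.9, 2.3]
grip_width: 0.364
```

```bash
python3 -c "
from h import *
im,c,s=cap('side','pics/s18.png');cv2.imwrite('pics/s18z.png',cv2.resize(im[175:265,275:365],None,fx=6.5,fy=6.5,interpolation=2))
plan([570.5,117.3,114],-57)
"
```

```text
t 35.05 pos [570.6 117.5 113. ] tooly -57.02 F [-0.4  1.2  3.1] w 0.363
dp [-0.0007  0.0006 -0.0051] twist -0.0002
```

View pics/s18z.png

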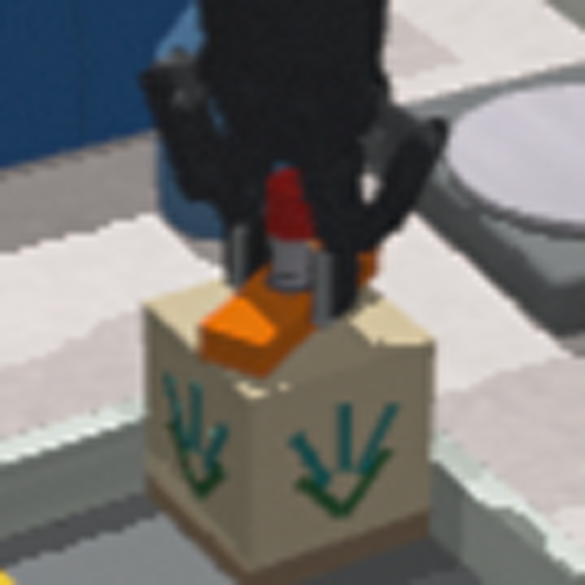

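drive_tool(gripper=[0.25,0.25,0.25,0.25], dp=[[0,0,0.003],[0,0,0.005],[0,0,0.005],[0,0,0.005]], twist=[0,0,0,0])

```text
time_s: 35.45
eef_pos: [570.5, 117.5, 112.0]
ee_rot: [-0.0, 0.959, 0.284, -0.0]
force: [-0.2, 2.0, 2.8]
grip_width: 0.367
```

drive_tool(gripper=[0.25,0.25,0.25,0.25], dp=[[0,0,0.003],[0,0,0.005],[0,0,0.005],[0,0,0.005]], twist=[0,0,0,0])

```text
time_s: 35.85
eef_pos: [570.7, 117.5, 111.6]
ee_rot: [0.0, 0.959, 0.284, 0.0]
force: [-2.0, 1.2, 7.9]
grip_width: 0.365
```

```bash
python3 -c "
from h import *
im,c,s=cap('side','pics/s19.png');cv2.imwrite('pics/s19z.png',cv2.resize(im[190:250,285:355],None,fx=10,fy=10,interpolation=2)[:600])
im,c,s=cap('wrist','pics/w19.png')
plan([570.5,117.3,114],-57)
"
```

```text
t 35.95 pos [570.6 117.5 111.6] tooly -57.02 F [-2.8  0.9  6.7] w 0.365
dp [-0.0011  0.0004 -0.012 ] twist -0.0002
```

View pics/s19z.png

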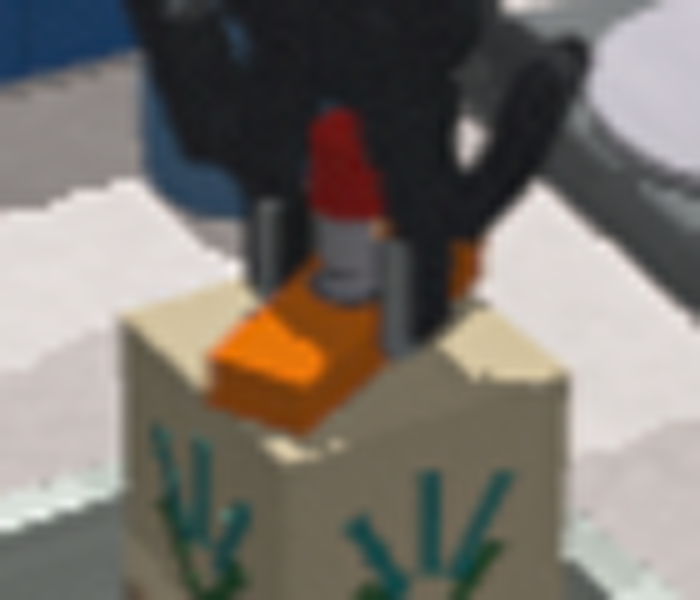

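View pics/w19.png

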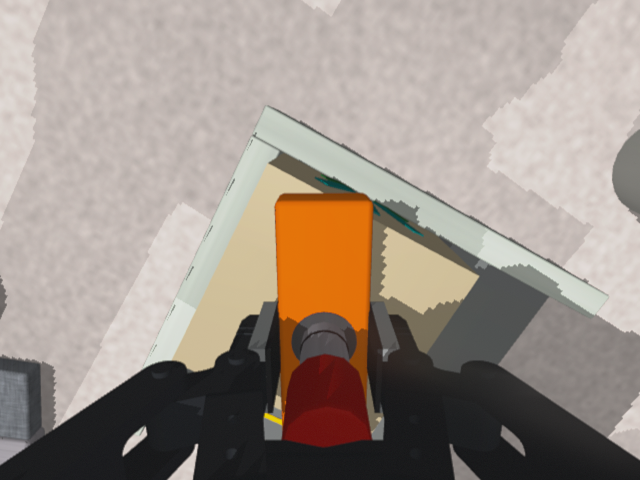

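drive_tool(gripper=[0.25,0.25,0.25,0.25,0.25,0.25,0.25,0.25,0.25,0.25,0.25,0.25,0.25,0.25,0.25,0.25,0.25], dp=[[0,0,0.002],[0,0,0.003],[0,0,0.003],[0,0,0.003],[0,0,0.003],[0,0,0.003],[0,0,0.003],[0,0,0.003],[0,0,0.003],[0,0,0.003],[0,0,0.003],[0,0,0.003],[0,0,0.003],[0,0,0.003],[0,0,0.003],[0,0,0.003],[0,0,0.003]], twist=[0,0,0,0,0,0,0,0,0,0,0,0,0,0,0,0,0])

```text
time_s: 37.65
eef_pos: [570.7, 117.5, 111.6]
ee_rot: [0.0, 0.959, 0.284, 0.0]
force: [-5.1, 1.5, 10.9]
grip_width: 0.365
```

drive_tool(gripper=[0.5,0.6,0.7,0.7,0.7,0.7,0.7,0.7,0.7,0.7,0.7,0.7,0.7], dp=[[0,0,0.003],[0,0,0],[0,0,0],[0,0,0],[0,0,-0.03],[0,0,-0.1],[0,0,-0.2],[0,0,-0.3],[0,0,-0.4],[0,0,-0.5],[0,0,-0.6],[0,0,-0.6],[0,0,-0.6]], twist=[0,0,0,0,0,0,0,0,0,0,0,0,0])

```text
time_s: 38.95
eef_pos: [570.5, 117.4, 230.2]
ee_rot: [0.0, 0.959, 0.284, -0.0]
force: [-0.8, 0.3, -0.3]
grip_width: 0.699
```

```bash
python3 -c "
from h import *
im,c,s=cap('side','pics/s20.png');cv2.imwrite('pics/s20z.png',cv2.resize(im[190:280,270:380],None,fx=6.5,fy=6.5,interpolation=2))
im,c,s=cap('wrist','pics/w20.png')
plan([500,0,300],-57)
"
```

```text
t 39.05 pos [570.2 117.4 229.3] tooly -57.02 F [ 0.   0.5 -0.5] w 0.698
dp [-0.6146  0.3012 -0.3527] twist -0.0003
```

View pics/s20z.png

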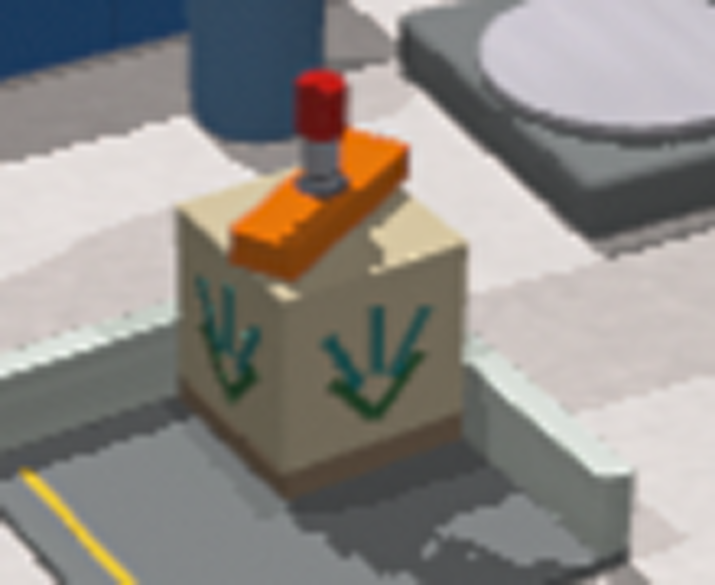

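View pics/w20.png

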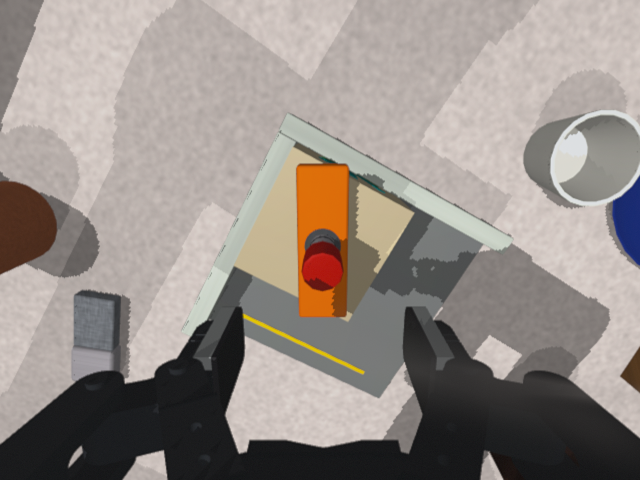

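drive_tool(gripper=[0.7,0.7,0.7,0.7,0.7,0.7,0.7,0.7,0.7,0.7,0.7], dp=[[0,0,-0.1],[0,0.05,-0.2],[-0.1,0.2,-0.3],[-0.2,0.3,-0.3],[-0.35,0.4,-0.3],[-0.5,0.5,-0.3],[-0.65,0.6,-0.3],[-0.75,0.7,-0.3],[-0.8,0.75,-0.3],[-0.8,0.75,-0.3],[-0.8,0.75,-0.3]], twist=[0,0,0,0,0,0,0,0,0,0,0])

```text
time_s: 40.15
eef_pos: [518.2, -94.7, 290.1]
ee_rot: [-0.0, 0.959, 0.284, -0.0]
force: [-0.5, -0.2, 0.1]
grip_width: 0.702
```

```bash
python3 - <<'E'
from h import *
im,c,s=cap('side','pics/s21.png');print(s['eef_pos'])
# model overlay: gauge yaw 33 deg, vase yaw 4.9
def box(cx,cy,yaw,lx,ly,z0,z1):
    a=np.radians(yaw);r=np.array([[np.cos(a),-np.sin(a)],[np.sin(a),np.cos(a)]])
    return [np.array([*(r@[sx*lx/2,sy*ly/2]+[cx,cy]),z]) for z in(z0,z1) for sx,sy in((-1,-1),(1,-1),(1,1),(-1,1))]
def draw(img,c,P,col,f,o):
    q=[tuple(int(v*16) for v in ((pj(c,p)-o+0.5)*f-0.5)) for p in P]
    for i in range(4):
        for a,b in((i,(i+1)%4),(i+4,(i+1)%4+4),(i,i+4)): cv2.line(img,q[a],q[b],col,1,cv2.LINE_AA,4)
f=7;o=np.array([275,190])
z=cv2.resize(im[190:270,275:375],None,fx=f,fy=f,interpolation=2)
cv2.imwrite('pics/s21n.png',z)
off=np.array([0.5,0.5])
draw(z,c,box(570.7,117.5,33,100,32,108,126),(255,0,255),f,o-off)
draw(z,c,box(570.7,117.5,4.9,90,90,8,108),(255,255,0),f,o-off)
cv2.imwrite('pics/s21z.png',z)
im,c,s=cap('top','pics/t21.png');cv2.imwrite('pics/t21z.png',cv2.resize(im[165:300,220:360],None,fx=4.4,fy=4.4,interpolation=2))
E
```

```text
[518.2337173  -94.69215238 290.1013971 ]
```

View pics/s21z.png

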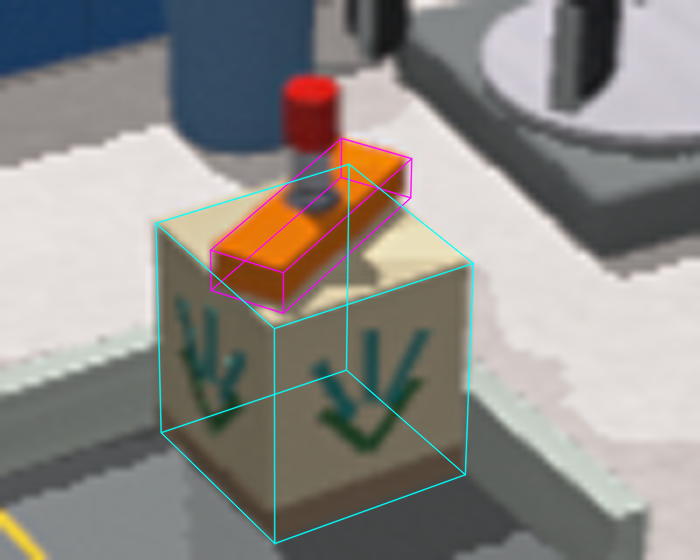

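View pics/s21n.png

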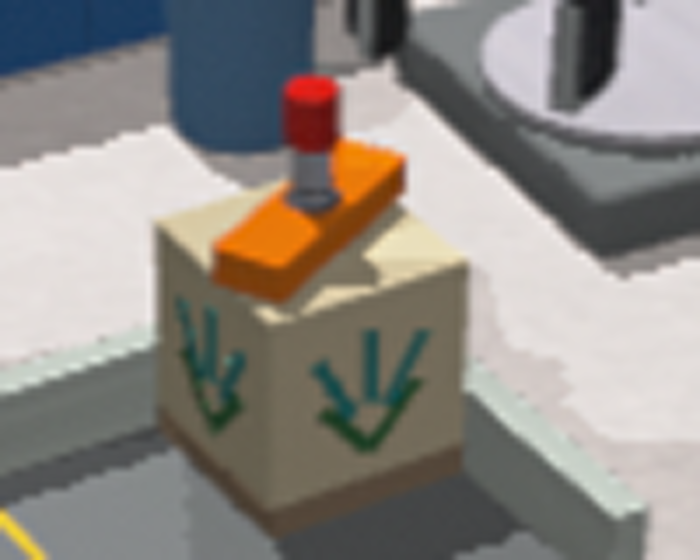

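View pics/t21.png

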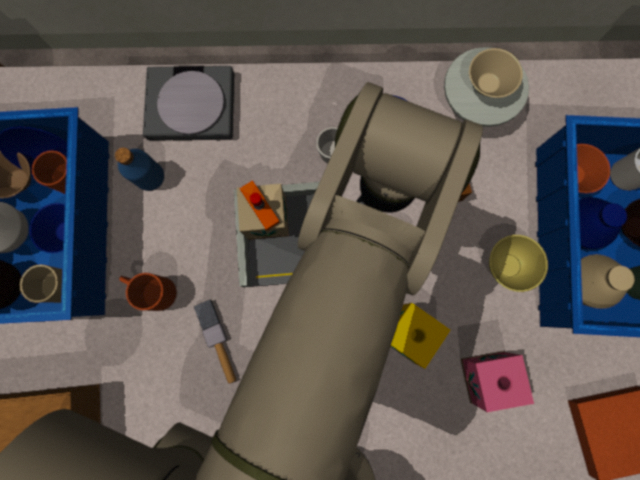

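```bash
python3 -c "
from h import *
plan([628,-1,160],-57)"
```

```text
t 40.25 pos [518.3 -94.3 290.3] tooly -56.94 F [-0.1  1.4  0.4] w 0.699
dp [ 0.7142 -0.0916  0.6515] twist 0.0006
```

drive_tool(gripper=[0.7,0.7,0.7,0.7,0.7,0.7,0.7,0.7,0.7,0.7,0.7], dp=[[0.1,0,0.05],[0.2,-0.05,0.15],[0.3,-0.07,0.25],[0.4,-0.09,0.35],[0.5,-0.09,0.45],[0.6,-0.09,0.55],[0.7,-0.09,0.62],[0.71,-0.09,0.65],[0.71,-0.09,0.65],[0.71,-0.09,0.65],[0.71,-0.09,0.65]], twist=[0,0,0,0,0,0,0,0,0,0,0])

```text
time_s: 41.35
eef_pos: [627.3, -3.4, 161.7]
ee_rot: [0.0, 0.959, 0.284, 0.001]
force: [0.1, 0.4, -0.2]
grip_width: 0.699
```

```bash
python3 -c "
from h import *
im,c,s=cap('wrist','pics/w22.png');print(s['eef_pos'])
import pickle; pickle.dump((c,s),open('w22.pkl','wb'))
"
```

```text
[627.27370583  -3.40659234 161.67119556]
```

View pics/w22.png

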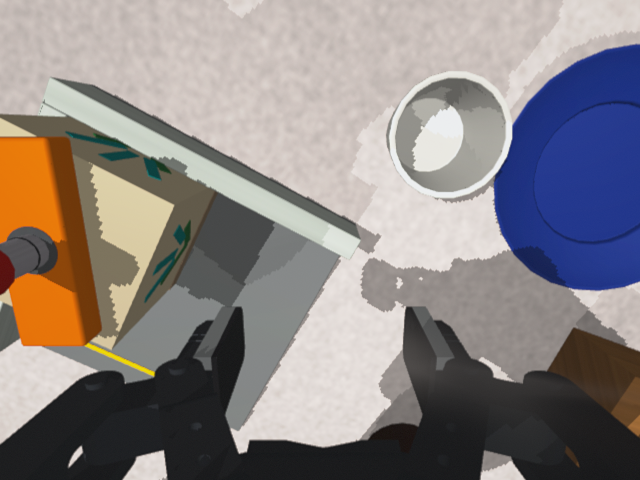

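```bash
python3 - <<'E'
from h import *
import pickle; c,s=pickle.load(open('w22.pkl','rb'))
im=cv2.imread('pics/w22.png'); f=3; z=cv2.resize(im[110:360,0:250],None,fx=f,fy=f,interpolation=2)[:600*2]
z=cv2.resize(im[110:300,0:220],None,fx=f,fy=f,interpolation=2); cv2.imwrite('pics/w22z.png',z)
M=rot(s['ee_rot']); ax=np.array([570.6,117.5,0])
for Z in (106,108,110,126,128):
  for t in (-50,0,50):
    P=ax+t*np.array([M[0,0],M[1,0],0])+16*np.array([M[0,1],M[1,1],0]); P[2]=Z; print(Z,t,pj(c,P).round(1), end=' ')
  print()
E
```

```text
106 -50 [105.7 328.9] 106 0 [ 90.8 239.7] 106 50 [ 73.6 137.3] 
108 -50 [103.8 330.7] 108 0 [ 88.6 240.7] 108 50 [ 71.1 137.4] 
110 -50 [101.9 332.5] 110 0 [ 86.4 241.8] 110 50 [ 68.6 137.5] 
126 -50 [ 85.  348.1] 126 0 [ 67.  251.2] 126 50 [ 45.9 138.3] 
128 -50 [ 82.7 350.2] 128 0 [ 64.3 252.5] 128 50 [ 42.8 138.5]
```

View pics/w22z.png

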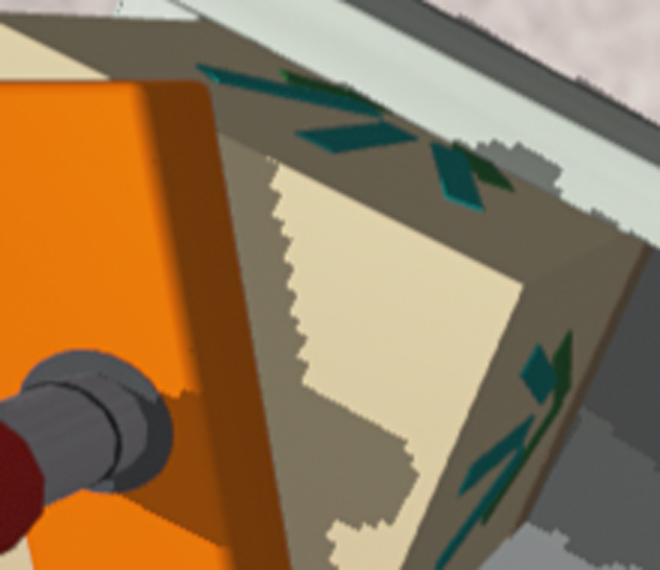

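```bash
python3 - <<'E'
from h import *
import pickle; c,s=pickle.load(open('w22.pkl','rb'))
M=rot(s['ee_rot'])
# vase top corner (+x,-y), and fence end
p=bp(c,(174.3,205),108); print('corner',p, 'expected',570.8+45*np.cos(TYAW)+45*np.sin(TYAW),117.5+45*np.sin(TYAW)-45*np.cos(TYAW))
# bar corners in tool frame about axis
for uv,z in [((70,138),108),((87,240),108),((46,138),126),((45,138),126)]:
    print(uv,z,(M.T@(bp(c,uv,z)-[570.6,117.5,z])).round(2))
# w20 bar scale
E
```

```text
corner [618.86198475  76.33734707 108.        ] expected 619.4792998697723 76.50822321259075
(70, 138) 108 [49.71 15.42  0.07]
(87, 240) 108 [ 0.38 15.25  0.02]
(46, 138) 126 [50.14 16.05  0.07]
(45, 138) 126 [50.14 15.63  0.07]
```

```bash
python3 -c "
from rig import ctrl,job
print(ctrl.sense()['time_s'],ctrl.sense()['force']); print(job.finish_job())"
```

```text
41.4 [-0.10502183 -0.5317396   0.08618159]
the job is handed in; nothing more can be done
None
```

The job is done and handed in at 41.4 s of the 72 s allowed, with the arm clear of everything.

- **Vase:** I pushed it flush to the +x fence, then the +y fence, then nudged it towards +x once more. Each push ended in a firm stop of 10–19 N. In the last wrist picture its top corner was within 0.7 mm of where it should be when home.
- **Gauge:** I took it from the stand by the knob and lowered it until the rod bottomed, which showed as a hard stop of about 6 N. I then let go, and it stood upright by itself.
- **Stop bar:** I gripped it by its sides and slid it down about 20 mm to a hard stop. I held it there for about 1.7 s at 8–11 N, then let go. The last wrist view put its lower edge at vase-top height, within about 1 mm, with no visible gap or tilt.

**Checks that disagreed:**
- The uncorrected side-camera overlay put the bar about 1 px higher than the model. The vase outline was shifted by a similar amount, so I put this down to calibration.
- My first estimate of the tray position was 3–4 mm off the wrist camera's well position. I used the wrist value, and the side view agreed with it.
- The top view after release was partly blocked by the arm, so I did not measure the other pots one by one. Those I could see had not moved.

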